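Scoop one trackball ball from a tilting parts tray

TASK

Press down the tab at the near end of the parts tray until the tray is tipped fully over, so the balls gather at that end. Then scoop up one single ball with the wire spoon, without touching any ball with the gripper, and tip it into the steel cup from just above the rim. Leave the other two balls in the tray, the cup upright with its one ball, and the spoon standing upright on the bench again; leave the other things on the bench alone.

Things in the scene. Friction and masses are not known exactly. Their poses are not given: they have to be found in the camera images.
- tray (a joint): Tilt of the aluminium parts tray on its stiff hinge (rad). 0 is level; it starts near -0.1 (far end low, balls along the far wall) and grows as the near (tab) end goes down, to a hard stop at +0.22. It stays where it is left; pressing the tab takes about 3 to 4 N.
- tray_floor (a point): Middle of the tray's inner floor, tilting with the tray. x runs along the tray from the tab end (-x, nearer the robot) to the far end, y across, z square to the floor. Inner floor 182 mm (x) by 192 mm (y), walls 4 mm thick and 30 mm high. The hinge axis runs along y, 4 mm under this point and 46 mm above the bench, on a stand fixed to the bench.
- tray_end (a point): Point on the inner floor at the foot of the tab end's wall, in the middle (91 mm from tray_floor towards -x; same axes, tilts with the tray). 45-degree walls cut off this end's two corners, meeting the end wall about 67 mm either side of here, so balls gather along the end wall, their centres 20 mm from it.
- tray_tab (a point): Middle of the top of the rubber-topped push tab (pad 20 x 42 mm) that sticks out at the tray's near end (-x), a little above the rim, 110 mm in front of the hinge and 36 mm above it, square to the tray. Moves with the tray: some 35 mm down from start to stop.
- ball_a: One of three identical loose smooth black plastic balls (spare trackball balls), 40 mm across, 45 g, lying in the tray; origin at the ball's centre. Rolls freely.
- ball_b: One of three identical loose smooth black plastic balls (spare trackball balls), 40 mm across, 45 g, lying in the tray; origin at the ball's centre. Rolls freely.
- ball_c: One of three identical loose smooth black plastic balls (spare trackball balls), 40 mm across, 45 g, lying in the tray; origin at the ball's centre. Rolls freely.
- spoon: One-ball wire spoon, about 120 g, standing upright on the bench by itself on a flat loop of 6 mm steel wire. Origin at its underside straight below the handle; z up along the handle; the open mouth faces its own -x. The loop runs from 29 mm behind the origin (+x) to prong tips 55 mm in front (-x) and is 47 mm wide. A 9 mm stem joins loop and handle.
- spoon_mouth (a point): Midway between the prong tips, 52 mm in front of the spoon's origin, 3 mm above its underside. The prongs' centre lines stand 39.5 mm apart here, 35.5 mm at 5 mm farther in (narrow place), then 41 mm from 25 mm in. Flat on a floor (0 to 2 mm above it, tilted like it) they slide along under both sides of a 40 mm ball, which ends up behind the narrow place.
- spoon_seat (a point): Centre of a ball sitting in the lifted spoon: 26 mm in front of the origin (its -x), 13.5 mm above the underside. Lifted, the ball sinks between the prongs and stays behind the narrow place while the spoon is level or its mouth a little raised; it rolls out over the tips when the mouth points down by more than about 20 degrees (40 does it surely).
- spoon_handle (a point): Middle of the grey handle, 95 mm above the spoon's underside on its z axis: 20 x 20 mm square, flat faces along the spoon's x and y, reaching from 62 to 128 mm above the underside (cap to 131).
- cup: Round open steel cup without handle, loose, 350 g, 110 mm across at the rim, 45 mm tall, inner floor 10 mm above the bench; origin at the middle of the underside.
- pliers: Bystander: long-nose pliers with red handles, 152 mm, flat on the bench; origin at the middle of the underside. Leave alone.
- battery: Bystander: 9 V block battery, 49 x 18 x 26 mm; origin at the middle of the underside. Leave alone.
- spool: Bystander: solder spool with black flanges, 52 mm across, 38 mm tall; origin at the middle of the underside. Leave alone.
- tape: Bystander: roll of black tape, 62 mm across, 18 mm tall; origin at the middle of the underside. Leave alone.
Not all that is in view belongs to the job. What is shaped like the ball_a but green or white is not meant.

How it is judged:
By the outcome, as a careful person would: the job done as asked, in the order asked, and still so for the second after the job is handed in, with the robot touching nothing.
It also fails if it takes over 67 s, if anything falls off the work surface, if the arm or the gripper's body presses on something with over 40 N, if the wrist force passes 120 N, or if a joint passes its speed limit or range.

ROBOT

A 6-joint arm with a two-finger parallel gripper is mounted at the origin on a cart in front of the work surface, level with it; the furniture and walls round the work are solid. World frame = base frame: x ahead of the robot, y to its left, z up, the work surface at z = 0. Lengths are in mm, angles in rad, forces in N, time in s.
With the tool pointing down it reaches from about 350 to 875 mm from the base axis. Payload 4.2 kg.
Tool frame: the origin (TCP) lies midway between the tips of the shut fingers; the grasp point (between the pads) lies 19 mm behind it (r.grip_depth is the distance from the TCP to the grasp point, in mm); z points along the fingers, y is the line along which they close (so a half turn about z gives the same grasp; the last joint's range is limited). The gripper opens to 87 mm and grips with 3 to 60 N. Pads are 19 mm wide; open, the fingers measure 117 mm over their backs; the gripper's body (75 mm by 190 mm) begins 51 mm behind the grasp point.
Start: joints at [-0.882, 0.385, 0.008, 0, -1.194, -0.259], TCP at [260.443, -568.127, 222.55] pointing down, gripper open.
Joint ranges: [-3.14, 3.14], [-1.21, 2.06], [-1.07, 1.41], [-3.16, 2.05], [-2.99, -0.16], [-3.1, 3.1]. Speed limits (rad/s): [2.79, 2.79, 3.14, 3.14, 3.14, 3.14].

INTERFACE

Orientations are given as a unit quaternion [x, y, z, w].
In Python, from cell import r, optics gives the robot as it stands.
- The arm moves only by the tool jog_arm, never from a script. Its argument "increments" is a list of rows, each an object with "translation": the shift along the tool's x, y, z in m, a list of three; "twist": the turn about the tool's z in degrees. In form: [{"translation": [dx, dy, dz], "twist": twist}, ...]. A call has 1 to 12 rows; each row shifts and turns the commanded pose from where the row before left it, along the tool's axes as they then stand; what a row does not reach is not made up. A row lasts 1/12 s, in which the tool goes at most 41.7 mm and 7.16 degrees, less where a joint would pass 70% of its speed; a pose out of reach is approached as far as the arm can. A call is refused whole if a number of a shift passes 0.0417 or a number of a turn 7.16, either way. A call with a gripper value outside its range is refused whole. "jaw" is the gripper's target within -1 to 1 (shut at 1, half-way at 0, fully open at -1), set as the call begins (left out, the last holds). The fingers move at their own pace and stop on an object; "force" is the grip in N (left out, the last holds). Time passes only in rows, so rows that do not move let the fingers close. It gives the time, the measured TCP pose, the force, the opening and the grip force at its end, in the units of the state.
- r.sense(): the state, without advancing time (a new reading comes with each control period).
- optics.get_image(name): name is "scene" or "top"; returns the picture (480x640x3 uint8, red, green, blue); there is no depth.
- optics.get_calibration(name): a dict with "fx", "fy", "cx", "cy" (pixels), "rvec" (rotation vector, rad) and "tvec" (3), from world to camera coordinates, as OpenCV has them. Camera axes: x right, y down, z forward; pixel columns grow to the right and rows downward; lengths in mm; the calibration is good to about 2 mm. A picture is of the moment at which its call begins. get_calibration takes no time and is no camera call.
- r.job_done(): hands the job in; it is judged then, once.
The state is a dict: "time": time; "q": joint angles; "qd": joint speeds; "joint_torque": joint torques, N m; "tool_pos": TCP position; "eef_rot": TCP orientation; "force": force on the tool from outside, world axes, zero at the start; "wrist_torque": the same for the moment, N m; "width": finger opening in mm; "gripper_force": force on a finger pad.
Only numpy, scipy, OpenCV 4.12 (cv2) and the standard library are available. Lean on these libraries where they do the work, as an engineer would, in place of code of your own. Each camera call takes 0.05 s, during which the arm holds its last target. There are 200 camera calls.

## Working session

There is one attempt and no reset: what is moved stays moved. The work goes in short steps, Python scripts to look and compute and a tool call to move; the robot and the scene stay as the last step left them, time stands still between calls to the robot, and variables do not carry over. Pictures are saved under pics/ and viewed, at most 10 in all, crops included, and the job is handed in when it is done.

Besides the shell and the picture viewer there is one more tool, called by a JSON object that holds its "op" and its "data". jog_arm: Moves the arm, as the interface text tells. Its arguments: {"type":"object","properties":{"increments":{"type":"array","items":{"type":"object","properties":{"translation":{"type":"array","items":{"type":"number"}},"twist":{"type":"number"}}}},"jaw":{"type":"number"},"force":{"type":"number"}},"required":["increments"]}

```bash
mkdir -p pics; ls
python3 - <<'E'
from cell import r, optics
import cv2
for n in("scene","top"):
    cv2.imwrite(f"pics/{n}0.png",optics.get_image(n)[:,:,::-1]); print(n,optics.get_calibration(n))
s=r.sense();print(s)
E
```

```text
pics
scene {'fx': 540.3522099955695, 'fy': 540.3522099955695, 'cx': 324.44427706411904, 'cy': 237.5665501330938, 'rvec': array([ 1.34687459, -2.24405721,  0.90036156]), 'tvec': array([231.18114175, 434.25839317, 909.13457129])}
top {'fx': 483.63816702192696, 'fy': 483.63816702192696, 'cx': 327.305057874698, 'cy': 240.5326053663091, 'rvec': array([ 2.14019184, -2.11707718,  0.2023257 ]), 'tvec': array([-36.38231711, 546.61173526, 988.99494376])}
{'time': 0.1, 'q': array([-8.82400349e-01,  3.85492864e-01,  6.73911878e-03, -4.14850130e-04,
       -1.19401162e+00, -2.58587036e-01]), 'qd': array([ 0.00107285, -0.00063988,  0.00323897,  0.00253978,  0.00179715,
       -0.00239829]), 'joint_torque': array([-2.39624615e-04, -3.91690278e+01,  1.87935483e+01,  4.23199251e+00,
        1.34532541e-02, -8.72387159e-05]), 'tool_pos': array([ 260.20627695, -567.65410916,  221.55486934]), 'eef_rot': array([-2.13179241e-01,  9.77012592e-01,  9.64121848e-04, -2.77350287e-04]), 'force': array([0.41499319, 0.41480861, 0.2507556 ]), 'wrist_torque': array([0.01523915, 0.01025609, 0.02655433]), 'gripper_force': 0.0, 'width': 86.9742960289287}
```

View pics/scene0.png

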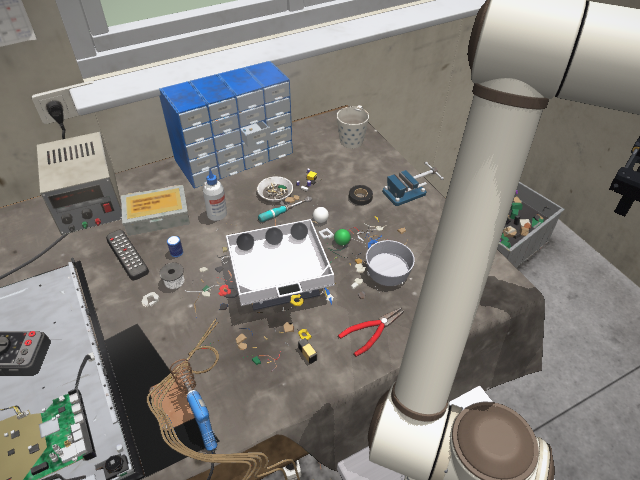

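View pics/top0.png

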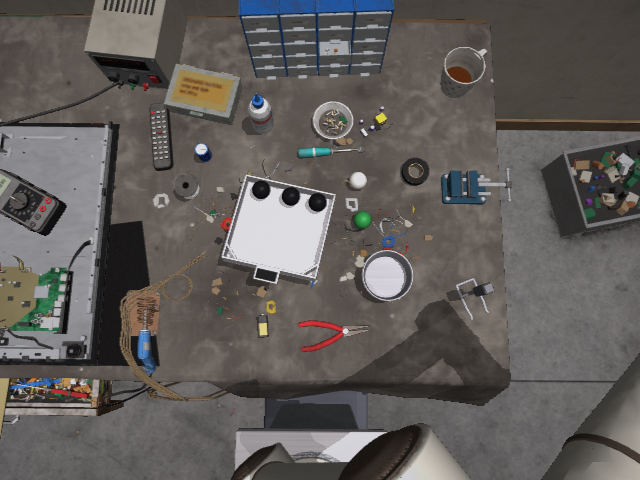

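The scene view shows the tray at about (280,260), with three black balls along its far wall at (245,242), (273,236) and (299,230). The cup is at (390,262), and the arm hides the spoon. The top view shows the tray at (278,228) with balls at (261,189), (290,196) and (317,202), the tab at (266,274), the cup at (387,275) and the spoon at about (475,295). The white ball (357,180) and green ball (362,219) are decoys lying outside the tray. The three black balls in the tray fit the description, so I'll enlarge them to confirm.

```bash
cat > h.py <<'E'
import numpy as np, cv2
from cell import r, optics
def cam(n):
    c=optics.get_calibration(n); K=np.array([[c['fx'],0,c['cx']],[0,c['fy'],c['cy']],[0,0,1]])
    return K,cv2.Rodrigues(c['rvec'])[0],np.array(c['tvec'])
def ray(n,p,z):
    K,R,t=cam(n); d=R.T@np.linalg.inv(K)@[p[0],p[1],1]; o=-R.T@t
    return o+d*(z-o[2])/d[2]
def proj(n,P):
    K,R,t=cam(n); q=K@(R@np.array(P,float)+t); return q[:2]/q[2]
def blobs(m,lo,hi):
    k,l,s,c=cv2.connectedComponentsWithStats(m.astype(np.uint8))
    return [(c[i].round(1),s[i].tolist()) for i in range(1,k) if lo<s[i][4]<hi]
E
python3 - <<'E'
from h import *
a=cv2.imread("pics/top0.png")
def crop(x,y,w,h,s): return cv2.resize(a[y:y+h,x:x+w],None,fx=s,fy=s,interpolation=cv2.INTER_CUBIC)
A=crop(215,165,130,130,4);B=crop(440,265,65,65,4)
C=np.zeros((520,790,3),np.uint8);C[:,:520]=A;C[:260,525:785]=B
cv2.imwrite("pics/crop1.png",C)
E
```

```text
(no output)
```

View pics/crop1.png

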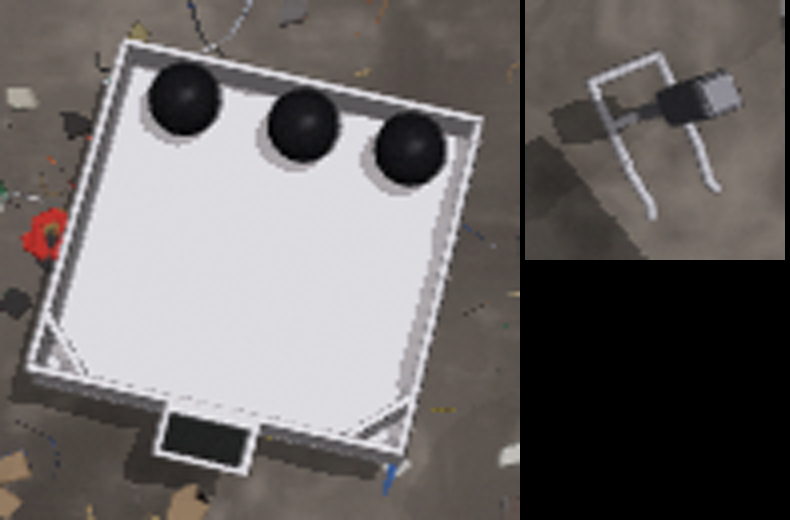

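The crop shows three black balls inside the tray, at (261,190), (291,196) and (317,202), so those are confirmed. The tab pad is at (266,275). The spoon's heel corners are at (457,286) and (473,279), its tips at (472,319) and (487,312), and its cap at (489,288).

Run:
```python
from h import *
np.set_printoptions(precision=1,suppress=True)
for p,z in [((246.2,175.5),70),((335.5,195),70),((315.5,278.7),89),((222.5,257.5),89)]: print('corner',ray('top',p,z))
print('tab',ray('top',(266,275.2),93))
for c in [(184,98),(303,124),(410,148)]: print('ball',ray('top',(215+c[0]/4,165+c[1]/4),63))
S=[ray('top',p,3) for p in [(457,286.25),(473.25,279.25),(471.75,318.75),(487.5,312)]]
print('spoon',S); h=(S[0]+S[1])/2;t=(S[2]+S[3])/2; u=(t-h)/np.linalg.norm(t-h);print(np.linalg.norm(t-h),u,np.degrees(np.arctan2(-u[1],-u[0])),'origin',h+26*u,t-52*u)
print('cap',ray('top',(489.2,288),131))
a=cv2.imread("pics/top0.png");g=cv2.cvtColor(a,6)
c=cv2.HoughCircles(cv2.GaussianBlur(g[235:315,345:430],(3,3),1),3,1,50,param1=150,param2=15,minRadius=20,maxRadius=30);print(c)
for q in c[0][:2]: print('cup',ray('top',(q[0]+345,q[1]+235),45),q[2])
b=cv2.imread("pics/scene0.png")
print('ball scene',[ray('scene',p,63) for p in((245,242),(273,236),(299,230))], 'tab', ray('scene',(289,289),93))
s=r.sense();from scipy.spatial.transform import Rotation as R
print(R.from_quat(s['eef_rot']).as_matrix())
```

```text
corner [684.  146.1  70. ]
corner [642.8 -46.9  70. ]
corner [460.5  -7.   89. ]
corner [501.9 184.3  89. ]
tab [466.1  93.5  93. ]
ball [655.1 114.1  63. ]
ball [641.4  49.5  63. ]
ball [628.7  -8.4  63. ]
spoon [array([ 456.1, -318.9,    3. ]), array([ 472. , -355.7,    3. ]), array([ 385.4, -348.5,    3. ]), array([ 400.3, -383.8,    3. ])]
76.84377493417863 [-0.9 -0.4  0. ] 22.04872063231185 origin [ 440. -347.    3.] [ 441.  -346.6    3. ]
cap [ 441.6 -346.4  131. ]
[[[41.5 40.5 23.9]]]
cup [ 473.5 -157.5   45. ] 23.9
ball scene [array([653.1, 115.3,  63. ]), array([640.8,  51.7,  63. ]), array([630.3,  -9.2,  63. ])] tab [464.6  94.8  93. ]
[[-0.9 -0.4 -0. ]
 [-0.4  0.9  0. ]
 [ 0.   0.  -1. ]]
```

{"op": "jog_arm", "data": {"increments": [{"translation": [-0.0256,0.0287,0.004],"twist": 0},{"translation": [-0.0256,0.0287,0.004],"twist": 0},{"translation": [-0.0256,0.0287,0.004],"twist": 0},{"translation": [-0.0256,0.0287,0.004],"twist": 0},{"translation": [-0.0256,0.0287,0.004],"twist": 0},{"translation": [-0.0256,0.0287,0.004],"twist": 0},{"translation": [-0.0256,0.0287,0.004],"twist": 0},{"translation": [-0.0256,0.0287,0.004],"twist": 0},{"translation": [-0.0256,0.0287,0.004],"twist": 0}], "jaw": 1, "force": 10}}

```text
time: 0.85
tool_pos: [362.1, -235.5, 186.2]
eef_rot: [-0.213, 0.977, 0.0, -0.0]
force: [1.0, -0.2, -0.5]
width: 35.1
gripper_force: 0.0
```

{"op": "jog_arm", "data": {"increments": [{"translation": [-0.0256,0.0287,0.004],"twist": 0},{"translation": [-0.0256,0.0287,0.004],"twist": 0},{"translation": [-0.0256,0.0287,0.004],"twist": 0},{"translation": [-0.0256,0.0287,0.004],"twist": 0},{"translation": [-0.0256,0.0287,0.004],"twist": 0},{"translation": [-0.0256,0.0287,0.004],"twist": 0},{"translation": [-0.0256,0.0287,0.004],"twist": 0},{"translation": [-0.0256,0.0287,0.004],"twist": 0},{"translation": [-0.0256,0.0287,0.004],"twist": 0},{"translation": [0,0,0],"twist": 0}]}}

```text
time: 1.68
tool_pos: [466.2, 98.5, 149.9]
eef_rot: [-0.216, 0.976, 0.0, 0.001]
force: [0.5, -0.9, 1.0]
width: 0.7
gripper_force: 0.0
```

{"op": "jog_arm", "data": {"increments": [{"translation": [0,0,0.008],"twist": 6.1},{"translation": [0,0,0.008],"twist": 6.1},{"translation": [0,0,0.008],"twist": 6.1},{"translation": [0,0,0.008],"twist": 6.1},{"translation": [0,0,0.008],"twist": 6.1},{"translation": [0,0,0.005],"twist": 6.1},{"translation": [0,0,0],"twist": 0}]}}

```text
time: 2.27
tool_pos: [463.0, 92.8, 104.3]
eef_rot: [0.105, 0.994, -0.001, -0.001]
force: [-0.4, 0.1, -0.3]
width: 0.4
gripper_force: 0.0
```

```bash
cat >> h.py <<'E'
from scipy.spatial.transform import Rotation as Rot
def st():
    s=r.sense(); M=Rot.from_quat(s['eef_rot']).as_matrix()
    print('t%.2f pos'%s['time'],s['tool_pos'].round(1),'yaw %.1f'%(np.degrees(np.arctan2(M[1,0],M[0,0]))%360),'F',s['force'].round(1),'q',s['q'].round(2),'w%.1f'%s['width'],'g%.1f'%s['gripper_force']); return s,M
def go(target,tz=None):
    s,M=st(); d=np.array(target,float)-s['tool_pos']; print('tool delta mm',(M.T@d).round(1))
E
python3 -c "
from h import *
go([466,93.5,93])"
```

```text
t2.27 pos [463.   92.8 104.3] yaw 167.9 F [-0.4  0.1 -0.3] q [ 0.54  0.26 -0.52 -0.   -0.8  -2.32] w0.4 g0.0
tool delta mm [-2.8  1.3 11.3]
```

{"op": "jog_arm", "data": {"increments": [{"translation": [0,0,0.004],"twist": 0},{"translation": [0,0,0.004],"twist": 0},{"translation": [0,0,0.004],"twist": 0},{"translation": [0.0008,0,0.004],"twist": 0},{"translation": [0.0008,0,0.004],"twist": 0},{"translation": [0.0008,0,0.004],"twist": 0},{"translation": [0.0008,0,0.004],"twist": 0},{"translation": [0.0008,0,0.004],"twist": 0},{"translation": [0.0008,0,0.004],"twist": 0},{"translation": [0.0008,0,0.004],"twist": 0},{"translation": [0.0008,0,0.003],"twist": 0},{"translation": [0.0008,0,0.002],"twist": 0}]}}

```text
time: 3.27
tool_pos: [456.7, 94.9, 60.3]
eef_rot: [0.104, 0.995, -0.0, -0.0]
force: [-2.3, 0.4, 2.8]
width: 0.2
gripper_force: 1.9
```

{"op": "jog_arm", "data": {"increments": [{"translation": [0,0,0.001],"twist": 0},{"translation": [0,0,0],"twist": 0}]}}

```text
time: 3.43
tool_pos: [456.6, 94.8, 59.3]
eef_rot: [0.104, 0.995, -0.0, -0.0]
force: [-3.1, 1.4, 1.7]
width: 0.6
gripper_force: 1.4
```

{"op": "jog_arm", "data": {"increments": [{"translation": [0,0,0.001],"twist": 0},{"translation": [0,0,0.001],"twist": 0},{"translation": [0,0,0.001],"twist": 0},{"translation": [0,0,0.001],"twist": 0},{"translation": [0,0,0],"twist": 0}]}}

```text
time: 3.85
tool_pos: [456.8, 94.8, 58.5]
eef_rot: [0.104, 0.995, -0.0, -0.0]
force: [-13.1, 2.2, 28.3]
width: 0.5
gripper_force: 15.0
```

{"op": "jog_arm", "data": {"increments": [{"translation": [0,0,-0.02],"twist": 0},{"translation": [0,0,-0.035],"twist": 0},{"translation": [0,0,-0.04],"twist": 0},{"translation": [0,0,-0.04],"twist": 0}], "jaw": -0.2}}

```text
time: 4.18
tool_pos: [457.3, 94.8, 192.0]
eef_rot: [0.104, 0.995, -0.0, 0.0]
force: [0.5, 0.7, -0.7]
width: 19.4
gripper_force: 0.0
```

{"op": "jog_arm", "data": {"increments": [{"translation": [-0.0064,-0.0362,0],"twist": 0},{"translation": [-0.0064,-0.0362,0],"twist": 0},{"translation": [-0.0064,-0.0362,0],"twist": 0},{"translation": [-0.0064,-0.0362,0],"twist": 0},{"translation": [-0.0064,-0.0362,0],"twist": 0},{"translation": [-0.0064,-0.0362,0],"twist": 0},{"translation": [-0.0064,-0.0362,0],"twist": 0},{"translation": [-0.0064,-0.0362,0],"twist": 0},{"translation": [-0.0064,-0.0362,0],"twist": 0},{"translation": [-0.0064,-0.0362,0],"twist": 0},{"translation": [-0.0064,-0.0362,0],"twist": 0},{"translation": [-0.0064,-0.0362,0],"twist": 0}]}}

```text
time: 5.18
tool_pos: [442.1, -348.5, 190.5]
eef_rot: [0.104, 0.995, -0.0, 0.001]
force: [0.2, -0.3, 0.3]
width: 52.3
gripper_force: 0.0
```

{"op": "jog_arm", "data": {"increments": [{"translation": [0,0,0],"twist": -6.8},{"translation": [0,0,0],"twist": -6.8},{"translation": [0,0,0],"twist": -6.8},{"translation": [0,0,0],"twist": -6.8},{"translation": [0,0,0],"twist": -6.8},{"translation": [0,0,0],"twist": 0},{"translation": [0,0,0],"twist": 0}]}}

```text
time: 5.77
tool_pos: [442.3, -346.3, 190.4]
eef_rot: [-0.189, 0.982, -0.0, 0.0]
force: [0.1, 0.2, -0.4]
width: 52.2
gripper_force: 0.0
```

Run:
```python
from h import *
go([441,-346.6,67])
ims=[]
for n in("top","scene"): cv2.imwrite(f"pics/{n}1.png",optics.get_image(n)[:,:,::-1])
a=cv2.imread("pics/top1.png");b=cv2.imread("pics/scene1.png")
A=cv2.resize(a[170:300,215:345],None,fx=3,fy=3);B=cv2.resize(b[200:320,215:345],None,fx=3,fy=3)
C=np.zeros((390,790,3),np.uint8);C[:,:390]=A;C[:360,400:790]=B;cv2.imwrite("pics/c2.png",C)
```

```text
t5.77 pos [ 442.3 -346.3  190.4] yaw 201.8 F [ 0.1  0.2 -0.4] q [-0.38  0.3  -0.2   0.   -1.07 -0.81] w52.2 g0.0
tool delta mm [  1.4   0.3 123.4]
```

View pics/c2.png

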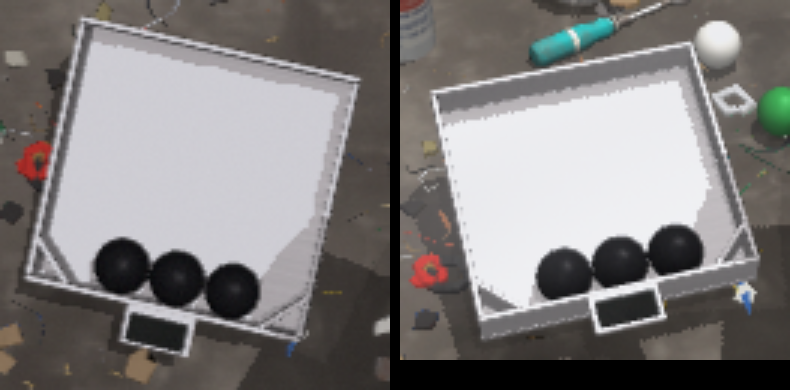

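Three balls now lie side by side along the tab-end wall, at about (256,258), (274,263) and (292,267) in the top view. The tray is tipped.

{"op": "jog_arm", "data": {"increments": [{"translation": [0.001,0,0.025],"twist": 0},{"translation": [0,0,0.03],"twist": 0},{"translation": [0,0,0.03],"twist": 0},{"translation": [0,0,0.025],"twist": 0},{"translation": [0,0,0.0135],"twist": 0},{"translation": [0,0,0],"twist": 0}]}}

```text
time: 6.37
tool_pos: [438.9, -345.2, 63.6]
eef_rot: [-0.19, 0.982, 0.002, -0.003]
force: [-0.5, 0.9, -0.2]
width: 52.2
gripper_force: 0.0
```

{"op": "jog_arm", "data": {"increments": [{"translation": [0,0,0],"twist": 0},{"translation": [0,0,0],"twist": 0},{"translation": [0,0,0],"twist": 0},{"translation": [0,0,0],"twist": 0},{"translation": [0,0,0],"twist": 0},{"translation": [0,0,0],"twist": 0}], "jaw": 1, "force": 10}}

```text
time: 6.87
tool_pos: [441.4, -346.4, 67.8]
eef_rot: [-0.191, 0.982, -0.0, 0.001]
force: [-0.6, -0.4, 0.8]
width: 20.0
gripper_force: 5.0
```

Run:
```python
from h import *
st()
a=cv2.imread("pics/top1.png");print([ray('top',p,53.9).round(1) for p in((255.7,258.3),(274,262.7),(292.3,267))])
```

```text
t6.87 pos [ 441.4 -346.4   67.8] yaw 202.0 F [-0.6 -0.4  0.8] q [-0.38  0.44 -0.35 -0.   -0.78 -0.81] w20.0 g5.0
[array([506.2, 121.3,  53.9]), array([497.2,  82.2,  53.9]), array([488.4,  43.2,  53.9])]
```

```bash
cat >> h.py <<'E'
T=0.22; HX=np.array([570.,70.]); X=np.array([.9774,-.2113]); Y=np.array([.2113,.9774]); V=-3.4
def rot(t,a,b): return np.array([a*np.cos(t)-b*np.sin(t),a*np.sin(t)+b*np.cos(t)])
def flo(s,h): return np.array([0,46])+rot(T,s,4+h)
def tcp(G): return np.r_[HX+G[0]*X+V*Y,G[1]-19]
def heel(th,s): return flo(s,0)-rot(th,29,-86)   # G when heel at floor s
def tipsG(th,s):   # heel on floor and tip at s
    hs=s+84*np.cos(T-th); return heel(th,hs)
E
python3 - <<'E'
from h import *
print('touch0',tcp(heel(0,46)))
for th in(.1,.14,.165,.22): 
    print(th,'start',tcp(heel(th,46)),'end',tcp(tipsG(th,-90)))
    g=tipsG(th,-90); t=g+rot(th,-47,-86+3); print('narrow prong height',rot(-T,*(t-[0,46]))[1]-4)
st(); M=None
E
```

```text
touch0 [583.96052915  63.50345965 126.94215246]
0.1 start [575.71049648  65.28699955 123.61734159] end [525.53451198  76.13433486 112.13757422]
narrow prong height 12.076553661519476
0.14 start [572.50836096  65.97925578 122.05397781] end [522.65231221  76.75742552 110.64740856]
narrow prong height 9.063921860564967
0.165 start [570.5390358   66.40499591 121.01081342] end [520.81808801  77.15395874 109.63515393]
narrow prong height 7.173356545769934
0.22 start [566.30010981  67.32139151 118.54067403] end [516.70031713  78.04416233 107.19273363]
narrow prong height 3.0000000000000213
t6.87 pos [ 441.4 -346.4   67.8] yaw 202.0 F [-0.6 -0.4  0.8] q [-0.38  0.44 -0.35 -0.   -0.78 -0.81] w20.0 g5.0
```

{"op": "jog_arm", "data": {"increments": [{"translation": [0,0,-0.015],"twist": 0},{"translation": [0,0,-0.025],"twist": 0},{"translation": [0,0,-0.03],"twist": 0},{"translation": [0,0,-0.03],"twist": 0},{"translation": [0,0,-0.022],"twist": 0}], "force": 20}}

```text
time: 7.28
tool_pos: [441.5, -346.6, 191.7]
eef_rot: [-0.191, 0.982, -0.001, 0.001]
force: [0.0, -0.5, -1.2]
width: 19.9
gripper_force: 20.0
```

{"op": "jog_arm", "data": {"increments": [{"translation": [-0.0238,0.0272,0],"twist": 0},{"translation": [-0.0238,0.0272,0],"twist": 0},{"translation": [-0.0238,0.0272,0],"twist": 0},{"translation": [-0.0238,0.0272,0],"twist": 0},{"translation": [-0.0238,0.0272,0],"twist": 0},{"translation": [-0.0238,0.0272,0],"twist": 0},{"translation": [-0.0238,0.0272,0],"twist": 0},{"translation": [-0.0238,0.0272,0],"twist": 0},{"translation": [-0.0238,0.0272,0],"twist": 0},{"translation": [-0.0238,0.0272,0],"twist": 0},{"translation": [-0.0238,0.0272,0],"twist": 0},{"translation": [-0.0238,0.0272,0],"twist": 0}]}}

```text
time: 8.28
tool_pos: [583.3, 65.2, 189.0]
eef_rot: [-0.191, 0.982, 0.0, -0.0]
force: [1.1, -1.7, -1.2]
width: 19.9
gripper_force: 20.0
```

{"op": "jog_arm", "data": {"increments": [{"translation": [0,0,0],"twist": 6.84},{"translation": [0,0,0],"twist": 6.84},{"translation": [0,0,0],"twist": 6.84},{"translation": [0,0,0],"twist": 6.84},{"translation": [0,0,0],"twist": 6.84},{"translation": [0,0,0],"twist": 0},{"translation": [0,0,0],"twist": 0},{"translation": [0,0,0],"twist": 0}]}}

```text
time: 8.95
tool_pos: [583.3, 63.4, 189.0]
eef_rot: [0.105, 0.994, 0.0, -0.0]
force: [-1.0, 1.2, -0.8]
width: 19.7
gripper_force: 20.0
```

Run:
```python
from h import *
go([584,63.5,140])
a=optics.get_image("scene")[:,:,::-1];cv2.imwrite("pics/scene3.png",a);b=optics.get_image("top")[:,:,::-1];cv2.imwrite("pics/top3.png",b)
A=cv2.resize(a[150:320,210:360],None,fx=2.6,fy=2.6);B=cv2.resize(b[150:320,215:365],None,fx=2.6,fy=2.6)
cv2.imwrite("pics/c3.png",np.hstack([A,B]))
```

```text
t8.95 pos [583.3  63.4 189. ] yaw 168.0 F [-1.   1.2 -0.8] q [ 0.38  0.35 -0.14 -0.   -1.09 -2.16] w19.7 g20.0
tool delta mm [-0.7  0.3 49. ]
```

View pics/c3.png

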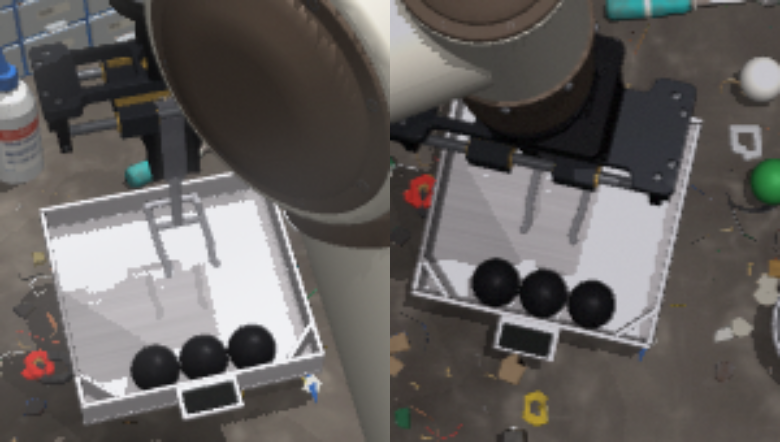

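The spoon is held level with its mouth toward the middle ball. In the top view its tips are at about (268,238) and (287,242), and the middle ball is at (274,263).

{"op": "jog_arm", "data": {"increments": [{"translation": [0,0,0.012],"twist": 0},{"translation": [0,0,0.015],"twist": 0},{"translation": [0,0,0.015],"twist": 0},{"translation": [0,0,0.007],"twist": 0},{"translation": [0,0,0],"twist": 0}], "force": 6}}

```text
time: 9.47
tool_pos: [582.2, 63.0, 138.1]
eef_rot: [0.106, 0.994, -0.001, -0.002]
force: [-0.7, -0.9, -1.2]
width: 20.0
gripper_force: 6.0
```

Run:
```python
from h import *
m=ray('top',(277.3,240),189-67+3)[:2]; print('tips lateral',(m-HX)@Y,(m-HX)@X,'ball',(ray('top',(274,262.7),53.9)[:2]-HX)@Y)
s,M=st();print('tool lateral',(s['tool_pos'][:2]-HX)@Y)
```

```text
tips lateral -8.265837487462262 -35.990395733637165 ball -3.502099697663292
t9.47 pos [582.2  63.  138.1] yaw 167.8 F [-0.7 -0.9 -1.2] q [ 0.38  0.39 -0.21 -0.   -0.98 -2.17] w20.0 g6.0
tool lateral -4.245873722967209
```

{"op": "jog_arm", "data": {"increments": [{"translation": [0,0,0.002],"twist": 0},{"translation": [0,0,0.002],"twist": 0},{"translation": [0,0,0.002],"twist": 0},{"translation": [0,0,0],"twist": 0}]}}

```text
time: 9.8
tool_pos: [583.6, 63.5, 134.3]
eef_rot: [0.106, 0.994, 0.0, 0.0]
force: [-0.7, 0.0, -1.8]
width: 19.7
gripper_force: 6.0
```

{"op": "jog_arm", "data": {"increments": [{"translation": [0,0,0.002],"twist": 0},{"translation": [0,0,0.002],"twist": 0},{"translation": [0,0,0],"twist": 0}]}}

```text
time: 10.05
tool_pos: [583.2, 63.4, 129.7]
eef_rot: [0.106, 0.994, -0.0, -0.0]
force: [0.1, -0.1, -1.1]
width: 20.0
gripper_force: 6.0
```

{"op": "jog_arm", "data": {"increments": [{"translation": [0,0,0.001],"twist": 0},{"translation": [0,0,0.001],"twist": 0},{"translation": [0,0,0],"twist": 0}]}}

```text
time: 10.3
tool_pos: [583.3, 63.4, 127.8]
eef_rot: [0.106, 0.994, -0.0, -0.0]
force: [-0.1, -0.1, -0.9]
width: 19.9
gripper_force: 6.0
```

{"op": "jog_arm", "data": {"increments": [{"translation": [0,0,0.001],"twist": 0},{"translation": [0,0,0.001],"twist": 0},{"translation": [0,0,0],"twist": 0}]}}

```text
time: 10.55
tool_pos: [583.6, 63.5, 126.8]
eef_rot: [0.106, 0.994, 0.0, 0.0]
force: [-2.3, 0.4, 2.8]
width: 19.9
gripper_force: 6.0
```

{"op": "jog_arm", "data": {"increments": [{"translation": [0,0,0.001],"twist": 0},{"translation": [0,0,0.001],"twist": 0},{"translation": [0,0,0],"twist": 0}]}}

```text
time: 10.8
tool_pos: [584.1, 63.4, 125.7]
eef_rot: [0.106, 0.994, -0.0, 0.001]
force: [-2.8, 0.5, 6.4]
width: 19.8
gripper_force: 6.0
```

{"op": "jog_arm", "data": {"increments": [{"translation": [0.002,0,-0.001],"twist": 0},{"translation": [0.002,0,0],"twist": 0},{"translation": [0.002,0,0.001],"twist": 0},{"translation": [0.002,0,0.001],"twist": 0},{"translation": [0,0,0],"twist": 0}], "force": 3}}

```text
time: 11.22
tool_pos: [575.2, 65.2, 122.9]
eef_rot: [0.106, 0.994, -0.0, -0.0]
force: [-0.9, -0.0, 1.2]
width: 20.3
gripper_force: 3.0
```

{"op": "jog_arm", "data": {"increments": [{"translation": [0.002,0,0.001],"twist": 0},{"translation": [0.002,0,0.001],"twist": 0},{"translation": [0.002,0,0.001],"twist": 0},{"translation": [0,0,0],"twist": 0}]}}

```text
time: 11.55
tool_pos: [569.2, 66.5, 119.7]
eef_rot: [0.106, 0.994, 0.0, -0.0]
force: [-1.4, 1.3, 1.3]
width: 19.7
gripper_force: 3.0
```

Run:
```python
from h import *
go(tcp(heel(.165,46)))
a=optics.get_image("scene")[:,:,::-1];cv2.imwrite("pics/scene4.png",a);b=optics.get_image("top")[:,:,::-1];cv2.imwrite("pics/top4.png",b)
A=cv2.resize(a[190:310,220:340],None,fx=4,fy=4,interpolation=2)[:,:395];A=cv2.resize(a[195:320,240:340],None,fx=4,fy=4,interpolation=2);B=cv2.resize(b[175:300,230:330],None,fx=4,fy=4,interpolation=2)
cv2.imwrite("pics/c4.png",np.hstack([A,B]))
```

```text
t11.55 pos [569.2  66.5 119.7] yaw 167.8 F [-1.4  1.3  1.3] q [ 0.4   0.39 -0.26 -0.   -0.92 -2.18] w19.7 g3.0
tool delta mm [-1.3  0.2 -1.3]
```

View pics/c4.png

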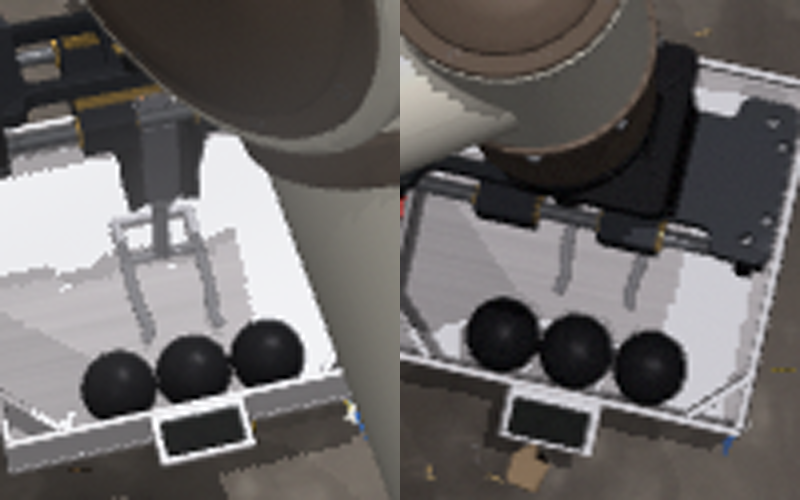

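The spoon sits tilted just above the tray floor. In the top view its tips are at (271,248) and (288,251.5), with the ball at (274,262.5). In the scene view the tips are at (277,279.5) and (294,275.5).

Run:
```python
from h import *
def P(n): K,R,t=cam(n); return K@np.c_[R,t]
a=np.array([[270.8,248],[287.8,251.5]]).T; b=np.array([[277.3,279.5],[294.3,275.5]]).T
p=cv2.triangulatePoints(P('top'),P('scene'),a,b);p=(p[:3]/p[3]).T
for q in p:
    d=q[:2]-HX; u=d@X; f=rot(-T,u,q[2]-46); print(q.round(1),'v %.1f'%(d@Y),'s %.1f height %.1f'%(f[0],f[1]-4))
b3=cv2.triangulatePoints(P('top'),P('scene'),np.array([[274],[262.5]]),np.array([[240+194/4],[195+370/4]]));b3=(b3[:3]/b3[3]).T[0];print('ball',b3,(b3[:2]-HX)@Y)
for th in(.165,.19,.22):print(th,tcp(heel(th,46)),rot(-T,*(heel(th,46)+rot(th,-55,-83)-[0,46]))-[0,4])
```

```text
[530.3  91.6  49.2] v 12.8 s -41.6 height 8.6
[522.9  54.8  49.9] v -24.8 s -40.9 height 9.1
ball [497.54267593  82.032216    53.15331781] -3.549944659456185
0.165 [570.5390358   66.40499591 121.01081342] [-37.7080652    7.61313475]
0.19 [568.59581308  66.82509307 119.91760872] [-37.87221633   5.51827212]
0.22 [566.30010981  67.32139151 118.54067403] [-38.   3.]
```

{"op": "jog_arm", "data": {"increments": [{"translation": [0,0.0023,0],"twist": 0},{"translation": [0,0,0],"twist": 0},{"translation": [0.003,0,0.0007],"twist": 0},{"translation": [0.003,0,0.0007],"twist": 0},{"translation": [0.003,0,0.0007],"twist": 0},{"translation": [0.003,0,0.0007],"twist": 0},{"translation": [0.003,0,0.0007],"twist": 0},{"translation": [0.003,0,0.0007],"twist": 0},{"translation": [0.003,0,0.0007],"twist": 0},{"translation": [0.003,0,0.0007],"twist": 0}], "force": 20}}

```text
time: 12.48
tool_pos: [547.1, 73.7, 114.6]
eef_rot: [0.106, 0.994, 0.0, 0.001]
force: [4.4, -2.3, -0.1]
width: 19.8
gripper_force: 20.0
```

{"op": "jog_arm", "data": {"increments": [{"translation": [0.003,0,0.0007],"twist": 0},{"translation": [0.003,0,0.0007],"twist": 0},{"translation": [0.003,0,0.0007],"twist": 0},{"translation": [0.003,0,0.0007],"twist": 0},{"translation": [0,0,0],"twist": 0}]}}

```text
time: 12.9
tool_pos: [534.6, 76.4, 111.4]
eef_rot: [0.106, 0.994, 0.0, -0.0]
force: [2.3, -0.8, -2.3]
width: 20.1
gripper_force: 20.0
```

{"op": "jog_arm", "data": {"increments": [{"translation": [0.003,0,0.0007],"twist": 0},{"translation": [0.003,0,0.0007],"twist": 0},{"translation": [0.003,0,0.0007],"twist": 0},{"translation": [0,0,0],"twist": 0}]}}

```text
time: 13.23
tool_pos: [524.0, 77.9, 108.8]
eef_rot: [0.106, 0.994, -0.001, -0.002]
force: [-0.6, -0.5, -1.6]
width: 19.9
gripper_force: 20.0
```

Run:
```python
from h import *
st()
a=optics.get_image("scene")[:,:,::-1];cv2.imwrite("pics/scene5.png",a);b=optics.get_image("top")[:,:,::-1];cv2.imwrite("pics/top5.png",b)
A=cv2.resize(a[195:320,240:340],None,fx=4,fy=4,interpolation=2);B=cv2.resize(b[175:300,230:330],None,fx=4,fy=4,interpolation=2)
cv2.imwrite("pics/c5.png",np.hstack([A,B]))
```

```text
t13.23 pos [524.   77.9 108.8] yaw 167.8 F [-0.6 -0.5 -1.6] q [ 0.45  0.34 -0.38 -0.   -0.86 -2.24] w19.9 g20.0
```

View pics/c5.png

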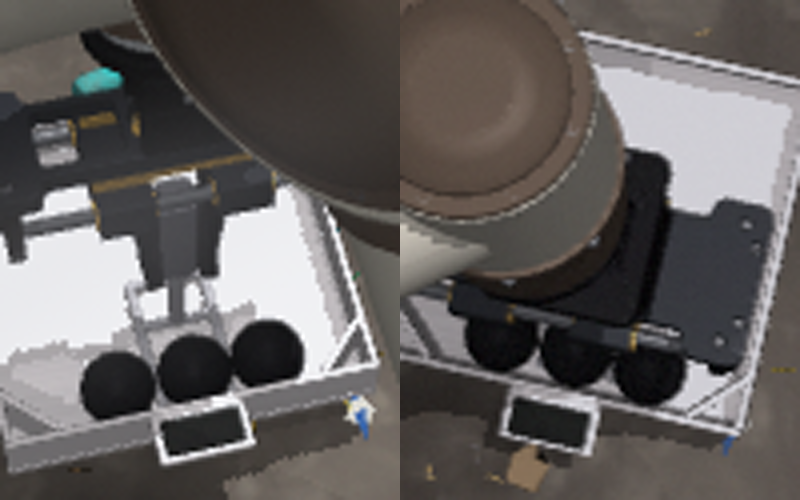

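The prongs straddle the middle ball at scene pixel (288,287), with the other two balls on either side. I'll push in the last few millimetres.

{"op": "jog_arm", "data": {"increments": [{"translation": [0.002,0,0.0004],"twist": 0},{"translation": [0.002,0,0.0004],"twist": 0},{"translation": [0,0,0],"twist": 0}]}}

```text
time: 13.58
tool_pos: [521.7, 78.9, 108.6]
eef_rot: [0.106, 0.994, -0.0, -0.0]
force: [-0.5, 0.2, -1.1]
width: 19.9
gripper_force: 20.0
```

{"op": "jog_arm", "data": {"increments": [{"translation": [0.0015,0,0.0003],"twist": 0},{"translation": [0,0,0],"twist": 0}]}}

```text
time: 13.75
tool_pos: [520.6, 79.3, 108.4]
eef_rot: [0.106, 0.994, -0.0, -0.0]
force: [-0.7, -1.3, -1.8]
width: 20.4
gripper_force: 20.0
```

{"op": "jog_arm", "data": {"increments": [{"translation": [0.0015,0,0.0003],"twist": 0},{"translation": [0,0,0],"twist": 0}]}}

```text
time: 13.92
tool_pos: [519.2, 79.6, 108.1]
eef_rot: [0.106, 0.994, -0.0, -0.0]
force: [0.1, 0.2, -1.1]
width: 20.0
gripper_force: 20.0
```

{"op": "jog_arm", "data": {"increments": [{"translation": [0.0015,0,0.0003],"twist": 0},{"translation": [0,0,0],"twist": 0}]}}

```text
time: 14.08
tool_pos: [518.7, 79.9, 108.3]
eef_rot: [0.106, 0.994, 0.0, 0.001]
force: [2.1, -1.6, -1.0]
width: 19.9
gripper_force: 20.0
```

{"op": "jog_arm", "data": {"increments": [{"translation": [0.0015,0,0.0003],"twist": 0},{"translation": [0,0,0],"twist": 0}]}}

```text
time: 14.25
tool_pos: [518.1, 80.2, 108.4]
eef_rot: [0.106, 0.994, 0.0, 0.002]
force: [3.9, -3.1, -1.2]
width: 19.7
gripper_force: 20.0
```

{"op": "jog_arm", "data": {"increments": [{"translation": [-0.002,0,-0.0004],"twist": 0},{"translation": [0.0,0,-0.0005],"twist": 0},{"translation": [0.0002,0,-0.001],"twist": 0},{"translation": [0.0002,0,-0.001],"twist": 0},{"translation": [0.0002,0,-0.001],"twist": 0},{"translation": [0.0002,0,-0.001],"twist": 0},{"translation": [0.0002,0,-0.001],"twist": 0},{"translation": [0.0002,0,-0.001],"twist": 0},{"translation": [0.0002,0,-0.001],"twist": 0},{"translation": [0,0,0],"twist": 0},{"translation": [0,0,0],"twist": 0}], "force": 30}}

```text
time: 15.17
tool_pos: [517.0, 80.1, 115.7]
eef_rot: [0.106, 0.994, -0.0, -0.0]
force: [1.6, -0.5, 0.2]
width: 19.8
gripper_force: 30.0
```

Run:
```python
from h import *
st()
a=optics.get_image("scene")[:,:,::-1];cv2.imwrite("pics/scene6.png",a)
cv2.imwrite("pics/c6.png",cv2.resize(a[215:320,225:350],None,fx=5,fy=5,interpolation=2))
```

```text
t15.17 pos [517.   80.1 115.7] yaw 167.8 F [ 1.6 -0.5  0.2] q [ 0.46  0.32 -0.39  0.   -0.86 -2.25] w19.8 g30.0
```

View pics/c6.png

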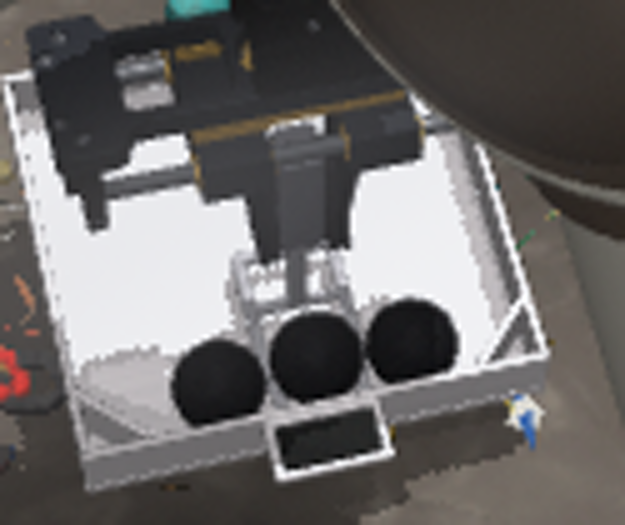

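The middle ball, at scene pixel (288,286), has begun to rise between its neighbours. I'll lift further, drawing uphill over the tray.

{"op": "jog_arm", "data": {"increments": [{"translation": [0.0002,0,-0.001],"twist": 0},{"translation": [0.0002,0,-0.001],"twist": 0},{"translation": [0,0,-0.001],"twist": 0},{"translation": [0,0,-0.0012],"twist": 0},{"translation": [-0.0003,0,-0.0014],"twist": 0},{"translation": [-0.0006,0,-0.0016],"twist": 0},{"translation": [-0.0009,0,-0.0018],"twist": 0},{"translation": [-0.0012,0,-0.002],"twist": 0},{"translation": [-0.0012,0,-0.002],"twist": 0},{"translation": [-0.0012,0,-0.002],"twist": 0},{"translation": [-0.001,0,-0.002],"twist": 0},{"translation": [-0.0006,0,-0.0015],"twist": 0}]}}

```text
time: 16.22
tool_pos: [523.7, 78.7, 134.2]
eef_rot: [0.106, 0.994, 0.0, 0.0]
force: [0.5, 0.1, -1.7]
width: 19.9
gripper_force: 30.0
```

```bash
cat >> h.py <<'E'
def circ(n,x,y,w,h,lo,hi):
    a=optics.get_image(n)[:,:,::-1].copy();cv2.imwrite(f"pics/{n}_{r.sense()['time']:.2f}.png",a)
    g=cv2.GaussianBlur(cv2.cvtColor(a,6)[y:y+h,x:x+w],(3,3),1)
    c=cv2.HoughCircles(g,cv2.HOUGH_GRADIENT_ALT,1.5,8,param1=100,param2=.6,minRadius=lo,maxRadius=hi)
    print(n,None if c is None else [(round(float(q[0]+x),1),round(float(q[1]+y),1),round(float(q[2]),1),int(g[int(q[1]),int(q[0])])) for q in c[0]])
E
python3 - <<'E'
from h import *
st(); circ('scene',240,240,90,70,6,13)
a=cv2.imread('pics/scene6.png');g=cv2.GaussianBlur(cv2.cvtColor(a,6)[240:310,240:330],(3,3),1)
c=cv2.HoughCircles(g,cv2.HOUGH_GRADIENT_ALT,1.5,8,param1=100,param2=.6,minRadius=6,maxRadius=13);print('before',None if c is None else c[0]+[240,240,0])
E
```

```text
t16.22 pos [523.7  78.7 134.2] yaw 167.8 F [ 0.5  0.1 -1.7] q [ 0.46  0.31 -0.35  0.   -0.91 -2.24] w19.9 g30.0
scene [(286.5, 277.5, 9.8, 40), (307.5, 283.5, 8.8, 27), (268.5, 292.5, 9.4, 33)]
before [[288.         286.5          9.78743076]
 [268.5        292.5          9.3534584 ]
 [307.5        283.5          8.42821312]]
```

Run:
```python
from h import *
s,M=st(); p=s['tool_pos']; u=(p[:2]-HX)@X; v=(p[:2]-HX)@Y
for a in(-26,-32,-38,-44):
    q=np.array([u,p[2]+19])+rot(.195,a,13.5+max(0,(-a-27)*.21)-86)
    print(a,proj('scene',np.r_[HX+q[0]*X+(v-1)*Y,q[1]]),q[1])
```

```text
t16.27 pos [524.   78.7 134.5] yaw 167.8 F [ 0.4  0.9 -2.2] q [ 0.46  0.31 -0.35  0.   -0.91 -2.24] w19.8 g30.0
-26 [285.64986936 275.02904471] 77.30430483455794
-32 [286.32072876 277.23901218] 77.17180567781045
-38 [286.99673067 279.41667267] 77.24532653166841
-44 [287.6776561  281.61019371] 77.31884738552634
```

{"op": "jog_arm", "data": {"increments": [{"translation": [0,0,-0.002],"twist": 0},{"translation": [0,0,-0.003],"twist": 0},{"translation": [0.003,0,-0.002],"twist": 0},{"translation": [0.0038,0,-0.001],"twist": 0},{"translation": [0.003,0,0],"twist": 0},{"translation": [0.0024,0,0],"twist": 0},{"translation": [0.0019,0,0],"twist": 0},{"translation": [0.0014,0,0],"twist": 0},{"translation": [0.0009,0,0],"twist": 0},{"translation": [0.0004,0,0],"twist": 0},{"translation": [0,0,0],"twist": 0}]}}

```text
time: 17.18
tool_pos: [507.1, 82.3, 141.9]
eef_rot: [0.106, 0.994, 0.0, 0.0]
force: [0.7, -0.4, -1.3]
width: 19.7
gripper_force: 30.0
```

```bash
cat >> h.py <<'E'
def seat(th):
    s,M=st(); p=s['tool_pos']; u=(p[:2]-HX)@X; v=(p[:2]-HX)@Y; print('G',u.round(1),(p[2]+19).round(1))
    for a in(-26,-32,-38):
        q=np.array([u,p[2]+19])+rot(th,a,13.5+max(0,(-a-27)*.21)-86)
        print(a,proj('scene',np.r_[HX+q[0]*X+(v-1)*Y,q[1]]).round(1))
E
python3 - <<'E'
from h import *
seat(.195);circ('scene',240,240,90,70,6,13)
E
```

```text
t17.18 pos [507.1  82.3 141.9] yaw 167.8 F [ 0.7 -0.4 -1.3] q [ 0.48  0.27 -0.38  0.   -0.92 -2.26] w19.7 g30.0
G -64.1 160.9
-26 [287.5 278.9]
-32 [288.2 281.2]
-38 [288.8 283.4]
scene [(307.5, 283.5, 8.7, 26), (288.0, 282.0, 9.7, 33), (268.5, 292.5, 9.3, 33), (304.5, 253.5, 10.9, 236)]
```

{"op": "jog_arm", "data": {"increments": [{"translation": [0,0,0.001],"twist": 0},{"translation": [0,0,0.002],"twist": 0},{"translation": [0,0,0.002],"twist": 0},{"translation": [0,0,0.0015],"twist": 0},{"translation": [0,0,0.001],"twist": 0},{"translation": [0,0,0],"twist": 0}], "force": 5}}

```text
time: 17.73
tool_pos: [506.9, 82.1, 134.1]
eef_rot: [0.106, 0.994, -0.0, -0.0]
force: [0.5, -0.1, -1.8]
width: 20.3
gripper_force: 5.0
```

{"op": "jog_arm", "data": {"increments": [{"translation": [0,0,0.001],"twist": 0},{"translation": [0,0,0.001],"twist": 0},{"translation": [0,0,0],"twist": 0}]}}

```text
time: 17.98
tool_pos: [507.0, 82.2, 132.2]
eef_rot: [0.106, 0.994, -0.0, -0.0]
force: [0.0, 0.4, -0.9]
width: 20.0
gripper_force: 5.0
```

{"op": "jog_arm", "data": {"increments": [{"translation": [0,0,0.001],"twist": 0},{"translation": [0,0,0.0005],"twist": 0},{"translation": [0,0,0],"twist": 0}]}}

```text
time: 18.23
tool_pos: [507.7, 82.2, 131.6]
eef_rot: [0.106, 0.994, 0.0, 0.001]
force: [0.8, -0.9, 0.7]
width: 20.2
gripper_force: 5.0
```

{"op": "jog_arm", "data": {"increments": [{"translation": [0,0,0.001],"twist": 0},{"translation": [0,0,0.0005],"twist": 0},{"translation": [0,0,0],"twist": 0}]}}

```text
time: 18.48
tool_pos: [508.6, 82.4, 130.7]
eef_rot: [0.106, 0.994, 0.0, 0.002]
force: [1.7, -0.7, 4.8]
width: 19.7
gripper_force: 5.0
```

Run:
```python
from h import *
seat(.195);circ('scene',240,240,90,70,6,13)
```

```text
t18.48 pos [508.6  82.4 130.7] yaw 167.9 F [ 1.7 -0.7  4.8] q [ 0.48  0.29 -0.39  0.   -0.89 -2.26] w19.7 g5.0
G -62.6 149.7
-26 [287.3 281.9]
-32 [288.  284.1]
-38 [288.7 286.3]
scene [(268.5, 292.5, 9.3, 33), (289.5, 285.0, 9.7, 30), (286.5, 255.0, 9.4, 75)]
```

{"op": "jog_arm", "data": {"increments": [{"translation": [-0.0015,0,0],"twist": 0},{"translation": [-0.0017,0,0.0003],"twist": 0},{"translation": [-0.0017,0,0.0006],"twist": 0},{"translation": [-0.0017,0,0.0007],"twist": 0},{"translation": [-0.0017,0,0.0008],"twist": 0},{"translation": [0,0,0],"twist": 0}], "force": 3}}

```text
time: 19.03
tool_pos: [515.3, 80.5, 126.5]
eef_rot: [0.106, 0.994, -0.0, -0.0]
force: [1.3, -1.3, 0.8]
width: 19.8
gripper_force: 3.0
```

Run:
```python
from h import *
seat(.1);circ('scene',240,240,90,70,6,13)
```

```text
t19.03 pos [515.3  80.5 126.5] yaw 167.8 F [ 1.3 -1.3  0.8] q [ 0.47  0.31 -0.38 -0.   -0.89 -2.25] w19.8 g3.0
G -55.6 145.5
-26 [287.6 282.7]
-32 [288.3 284.8]
-38 [288.9 286.8]
scene [(307.5, 283.5, 8.9, 26), (288.0, 283.5, 9.9, 32), (268.5, 292.5, 9.3, 32)]
```

{"op": "jog_arm", "data": {"increments": [{"translation": [-0.0016,0,0.0008],"twist": 0},{"translation": [-0.0016,0,0.0009],"twist": 0},{"translation": [-0.0016,0,0.0009],"twist": 0},{"translation": [-0.0008,0,0.0004],"twist": 0},{"translation": [0,0,0],"twist": 0}]}}

```text
time: 19.5
tool_pos: [520.6, 79.3, 123.6]
eef_rot: [0.106, 0.994, -0.0, -0.0]
force: [0.5, -0.5, 0.3]
width: 20.1
gripper_force: 3.0
```

{"op": "jog_arm", "data": {"increments": [{"translation": [0,0,0],"twist": 0},{"translation": [0,0,-0.001],"twist": 0},{"translation": [0,0,-0.002],"twist": 0},{"translation": [0,0,-0.003],"twist": 0},{"translation": [0,0,-0.005],"twist": 0},{"translation": [0,0,-0.007],"twist": 0},{"translation": [0,0,-0.009],"twist": 0},{"translation": [0,0,-0.009],"twist": 0},{"translation": [0,0,-0.006],"twist": 0},{"translation": [0,0,-0.003],"twist": 0},{"translation": [0,0,0],"twist": 0}], "force": 30}}

```text
time: 20.42
tool_pos: [521.2, 79.5, 170.3]
eef_rot: [0.106, 0.994, 0.001, 0.001]
force: [0.7, -0.0, -2.1]
width: 19.8
gripper_force: 30.0
```

Run:
```python
from h import *
seat(.02);circ('scene',240,220,90,90,6,13)
a=cv2.imread('pics/scene1.png');b=cv2.imread('pics/top1.png')
for n,i,(x,y,w,h) in(('scene',a,(355,230,70,65)),('top',b,(350,240,75,75))):
    e=cv2.Canny(cv2.cvtColor(i,6)[y:y+h,x:x+w],60,160)
    cs=max(cv2.findContours(e,0,1)[0],key=lambda c:cv2.contourArea(cv2.convexHull(c)))
    E=cv2.fitEllipse(cv2.convexHull(cs)); print(n,E,ray(n,(E[0][0]+x,E[0][1]+y),45 if n=='top' else 35))
```

```text
t20.42 pos [521.2  79.5 170.3] yaw 167.8 F [ 0.7 -0.  -2.1] q [ 0.46  0.26 -0.31  0.   -0.99 -2.24] w19.8 g30.0
G -49.7 189.3
-26 [286.5 268.7]
-32 [287.2 270.6]
-38 [287.9 272.5]
scene [(307.5, 283.0, 9.1, 34), (268.5, 292.0, 9.2, 33), (303.0, 236.5, 10.8, 235)]
scene ((26.907716751098633, 34.00594711303711), (22.074113845825195, 33.23096466064453), 105.40119934082031) [ 472.88252015 -138.06007073   35.        ]
top ((34.171913146972656, 32.91327667236328), (51.1569938659668, 63.496585845947266), 123.13299560546875) [ 479.03750584 -152.61407032   45.        ]
```

Run:
```python
from h import *
a=optics.get_image("scene")[:,:,::-1];t=cv2.imread('pics/top1.png');s=cv2.imread('pics/scene1.png')
A=cv2.resize(a[200:310,240:340],None,fx=4,fy=4,interpolation=2)
B=cv2.resize(t[240:310,350:425],None,fx=4,fy=4,interpolation=2);C=cv2.resize(s[230:295,355:430],None,fx=4,fy=4,interpolation=2)
O=np.zeros((560,710,3),np.uint8);O[:440,:400]=A;O[:280,405:705]=B;O[290:550,405:705]=C;cv2.imwrite("pics/c7.png",O)
```

```text
(no output)
```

View pics/c7.png

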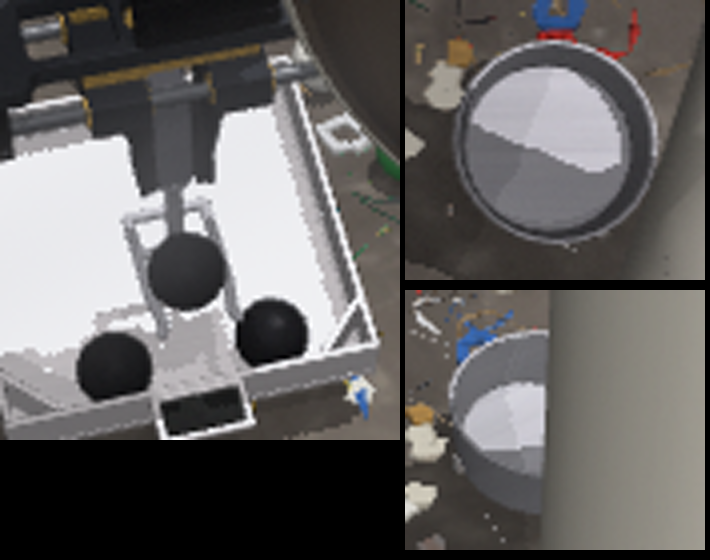

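The ball sits in the seat at scene (286.5,268), and the other two balls remain in the tray. The cup rim centre is at (387.8,275.4) in the top view, with a radius of about 25 px.

Run:
```python
from h import *
c=ray('top',(387.8,275.4),45);print('cup',c)
s,M=st()
for th in(.02,.1,.2,.3,.38,.42):
    G=np.array([54,45])-rot(th,27.5,-86)   # rel cup centre, heel on rim
    p=np.r_[c[:2]+G[0]*X,G[1]-19]; tip=G+rot(th,-55,-86); print(th,'tcp',p.round(1),'tip',tip.round(1),'tooldelta',(M.T@(p-s['tool_pos'])).round(1))
```

```text
cup [ 473.79291323 -160.30130847   45.        ]
t20.52 pos [520.5  79.3 169. ] yaw 167.8 F [-0.3  0.4 -1.9] q [ 0.46  0.27 -0.31 -0.   -0.99 -2.24] w20.1 g30.0
0.02 tcp [ 498.  -165.5  111.4] tip [-28.5  43.4] tooldelta [ -29.7 -244.1   57.5]
0.1 tcp [ 491.4 -164.1  108.8] tip [-28.1  36.8] tooldelta [ -23.  -244.1   60.1]
0.2 tcp [ 483.5 -162.4  104.8] tip [-26.9  28.6] tooldelta [ -14.9 -244.1   64.1]
0.3 tcp [ 476.1 -160.8  100. ] tip [-24.8  20.6] tooldelta [  -7.3 -244.1   68.9]
0.38 tcp [ 470.4 -159.6   95.7] tip [-22.6  14.4] tooldelta [  -1.5 -244.1   73.3]
0.42 tcp [ 467.8 -159.    93.3] tip [-21.3  11.4] tooldelta [   1.2 -244.1   75.7]
```

{"op": "jog_arm", "data": {"increments": [{"translation": [-0.0004,-0.003,0],"twist": 0},{"translation": [-0.001,-0.007,0],"twist": 0},{"translation": [-0.0015,-0.011,0],"twist": 0},{"translation": [-0.002,-0.015,0],"twist": 0},{"translation": [-0.0024,-0.018,0],"twist": 0},{"translation": [-0.0027,-0.02,0],"twist": 0},{"translation": [-0.0027,-0.02,0],"twist": 0},{"translation": [-0.0027,-0.02,0],"twist": 0},{"translation": [-0.0027,-0.02,0],"twist": 0},{"translation": [-0.0027,-0.02,0],"twist": 0},{"translation": [-0.0027,-0.02,0],"twist": 0},{"translation": [-0.0027,-0.02,0],"twist": 0}]}}

```text
time: 21.52
tool_pos: [504.6, -117.7, 168.8]
eef_rot: [0.106, 0.994, -0.0, -0.0]
force: [-0.1, 0.2, -1.5]
width: 20.0
gripper_force: 30.0
```

{"op": "jog_arm", "data": {"increments": [{"translation": [-0.0023,-0.017,0],"twist": 0},{"translation": [-0.0018,-0.013,0.001],"twist": 0},{"translation": [-0.0012,-0.009,0.003],"twist": 0},{"translation": [-0.0008,-0.006,0.005],"twist": 0},{"translation": [-0.0004,-0.003,0.007],"twist": 0},{"translation": [-0.0003,-0.002,0.009],"twist": 0},{"translation": [0,0,0.009],"twist": 0},{"translation": [0,0,0.007],"twist": 0},{"translation": [0,0,0.005],"twist": 0},{"translation": [0,0,0.003],"twist": 0},{"translation": [0,0,0.001],"twist": 0},{"translation": [0,0,0],"twist": 0}]}}

```text
time: 22.52
tool_pos: [501.6, -165.9, 118.9]
eef_rot: [0.106, 0.994, -0.0, -0.0]
force: [-0.5, -0.1, -1.5]
width: 19.8
gripper_force: 30.0
```

Run:
```python
from h import *
c=np.array([473.8,-160.3]); go(np.r_[c+(25.9+3)*X,111.4]); circ('top',345,230,90,90,6,13)
```

```text
t22.52 pos [ 501.6 -165.9  118.9] yaw 167.9 F [-0.5 -0.1 -1.5] q [-0.01  0.32 -0.37  0.   -0.87 -1.77] w19.8 g30.0
tool delta mm [-0.6 -0.4  7.5]
top None
```

{"op": "jog_arm", "data": {"increments": [{"translation": [0,0,0.001],"twist": 0},{"translation": [0,0,0.002],"twist": 0},{"translation": [0,0,0.002],"twist": 0},{"translation": [0,0,0.001],"twist": 0},{"translation": [0,0,0],"twist": 0}], "force": 5}}

```text
time: 22.98
tool_pos: [501.3, -166.2, 112.8]
eef_rot: [0.106, 0.994, 0.0, -0.0]
force: [-0.4, -0.5, -2.3]
width: 20.1
gripper_force: 5.0
```

{"op": "jog_arm", "data": {"increments": [{"translation": [0,0,0.001],"twist": 0},{"translation": [0,0,0.001],"twist": 0},{"translation": [0,0,0],"twist": 0}]}}

```text
time: 23.23
tool_pos: [501.4, -166.2, 110.8]
eef_rot: [0.106, 0.994, 0.0, -0.0]
force: [-0.8, -1.2, -1.6]
width: 20.2
gripper_force: 5.0
```

{"op": "jog_arm", "data": {"increments": [{"translation": [0,0,0.001],"twist": 0},{"translation": [0,0,0.0005],"twist": 0},{"translation": [0,0,0],"twist": 0}]}}

```text
time: 23.48
tool_pos: [501.4, -166.1, 109.4]
eef_rot: [0.106, 0.994, 0.0, -0.0]
force: [-0.1, -0.7, -2.0]
width: 20.0
gripper_force: 5.0
```

{"op": "jog_arm", "data": {"increments": [{"translation": [0,0,0.001],"twist": 0},{"translation": [0,0,0.0005],"twist": 0},{"translation": [0,0,0],"twist": 0}]}}

```text
time: 23.73
tool_pos: [501.7, -166.2, 108.4]
eef_rot: [0.106, 0.994, -0.0, 0.0]
force: [-0.4, 0.1, -0.2]
width: 19.9
gripper_force: 5.0
```

{"op": "jog_arm", "data": {"increments": [{"translation": [0,0,0.001],"twist": 0},{"translation": [0,0,0.0005],"twist": 0},{"translation": [0,0,0],"twist": 0}]}}

```text
time: 23.98
tool_pos: [502.0, -166.3, 107.8]
eef_rot: [0.106, 0.994, -0.0, 0.001]
force: [-2.2, 1.4, 6.0]
width: 19.8
gripper_force: 5.0
```

{"op": "jog_arm", "data": {"increments": [{"translation": [0.002,0,0],"twist": 0},{"translation": [0.0025,0,0.0003],"twist": 0},{"translation": [0.0025,0,0.001],"twist": 0},{"translation": [0.0025,0,0.0011],"twist": 0},{"translation": [0.0025,0,0.0012],"twist": 0},{"translation": [0.0025,0,0.0013],"twist": 0},{"translation": [0,0,0],"twist": 0}], "force": 3}}

```text
time: 24.57
tool_pos: [486.2, -162.9, 101.1]
eef_rot: [0.106, 0.994, 0.0, -0.001]
force: [-1.7, 0.2, 0.1]
width: 20.0
gripper_force: 3.0
```

{"op": "jog_arm", "data": {"increments": [{"translation": [0.0025,0,0.0014],"twist": 0},{"translation": [0.0025,0,0.0015],"twist": 0},{"translation": [0.0025,0,0.0015],"twist": 0},{"translation": [0.0025,0,0.0016],"twist": 0},{"translation": [0,0,0],"twist": 0}]}}

```text
time: 24.98
tool_pos: [476.6, -160.8, 95.1]
eef_rot: [0.106, 0.994, 0.0, -0.001]
force: [-0.8, 1.1, -0.2]
width: 20.0
gripper_force: 3.0
```

Run:
```python
from h import *
st(); a=optics.get_image('top')[:,:,::-1];cv2.imwrite('pics/t8.png',a);b=optics.get_image('scene')[:,:,::-1];cv2.imwrite('pics/s8.png',b)
for n,i,(x,y,w,h) in(('top',a,(355,240,70,70)),('scene',b,(355,225,70,65))):
    g=cv2.cvtColor(i,6)[y:y+h,x:x+w]; print(n,[(c+[x,y],s[4]) for c,s in blobs(g<45,40,3000)])
```

```text
t24.98 pos [ 476.6 -160.8   95.1] yaw 167.8 F [-0.8  1.1 -0.2] q [-0.    0.32 -0.46 -0.   -0.8  -1.78] w20.0 g3.0
top [(array([397.4, 280.5]), 430)]
scene []
```

{"op": "jog_arm", "data": {"increments": [{"translation": [0.0025,0,0.0017],"twist": 0},{"translation": [0.0025,0,0.0018],"twist": 0},{"translation": [0.0025,0,0.0018],"twist": 0},{"translation": [0.0015,0,0.001],"twist": 0},{"translation": [0,0,0],"twist": 0},{"translation": [0,0,0],"twist": 0},{"translation": [0,0,0],"twist": 0}]}}

```text
time: 25.67
tool_pos: [468.2, -159.0, 89.1]
eef_rot: [0.106, 0.994, 0.0, -0.001]
force: [-0.5, 0.6, -0.9]
width: 19.7
gripper_force: 3.0
```

Run:
```python
from h import *
F=[]
for k in range(6): a=optics.get_image('scene' if k%2 else 'top'); cv2.imwrite(f'pics/v{k%2}.png',a[:,:,::-1]); F.append(r.sense()['force'])
print(np.mean(F,0).round(2)); st()
A=cv2.imread('pics/v0.png')[225:325,340:440];B=cv2.imread('pics/v1.png')[215:315,340:440]
cv2.imwrite('pics/c9.png',cv2.resize(np.hstack([A,B]),None,fx=4,fy=4,interpolation=2))
g=cv2.cvtColor(B,6);print('scene dark',[(c+[340,215],s) for c,s in blobs(g<60,40,9000)], g[::12,::10])
```

```text
[-0.97  0.44 -0.69]
t25.97 pos [ 468.6 -159.1   89.3] yaw 167.8 F [-1.9  0.7 -1. ] q [ 0.    0.31 -0.49 -0.   -0.77 -1.78] w19.9 g3.0
scene dark [(array([357. , 223.6]), [12, 0, 10, 24, 102]), (array([349.7, 304.3]), [0, 78, 23, 21, 231])] [[ 96 101  86 112 128 137 147 157 167 165]
 [ 96  92  63 108 127 136 148 159 166 165]
 [ 91  65 115 106 124 135 147 157 166 167]
 [ 93  90  85 103 123 135 144 157 165 167]
 [ 89 108 162  99 122 134 142 156 165 168]
 [ 98  60  75  94 119 132 142 155 164 167]
 [ 64  64  66  89 118 131 141 153 163 166]
 [ 60  56  63  83 114 130 140 153 162 167]
 [ 65  58  94  86 112 128 138 151 162 166]]
```

{"op": "jog_arm", "data": {"increments": [{"translation": [0,0,0],"twist": 0},{"translation": [0,0,-0.003],"twist": 0},{"translation": [0,0,-0.008],"twist": 0},{"translation": [0,0,-0.015],"twist": 0},{"translation": [0,0,-0.02],"twist": 0},{"translation": [0,0,-0.01],"twist": 0},{"translation": [0,0,0],"twist": 0},{"translation": [0,0,0],"twist": 0}], "force": 20}}

```text
time: 26.63
tool_pos: [469.2, -159.0, 146.2]
eef_rot: [0.106, 0.994, 0.0, 0.001]
force: [-0.1, -0.1, -2.0]
width: 19.9
gripper_force: 20.0
```

Run:
```python
from h import *
F=[]
for k in range(10): a=optics.get_image('top'); F.append(r.sense()['force'])
cv2.imwrite('pics/v2.png',a[:,:,::-1]); print(np.mean(F,0).round(2),np.std(F,0).round(2)); st()
print(cv2.cvtColor(a,cv2.COLOR_RGB2GRAY)[245:310:5,355:420:4])
```

```text
[ 0.09 -0.12 -1.46] [0.59 0.71 0.15]
t27.13 pos [ 468.7 -159.1  145.1] yaw 167.8 F [-0.5 -1.  -1.7] q [ 0.    0.24 -0.42  0.   -0.91 -1.78] w20.0 g20.0
[[208 208 207 207 208 208 208 207 208 207 207 154  87 103  64  72  73]
 [207 208 208 207 209 207 208 207 208 208 208 198  71 106  95  68  75]
 [205 205 205 206 206 205 206 205 205 206 205 197 137  91 105  63  70]
 [195 196 195 195 195 196 196 195 196 196 197 195 138  67  71 125 102]
 [172 172 173 173 175 173 174 175 174 177 175 176 169 127  69  90  99]
 [139 139 137 138 138 142 143 142 142 142 143 141 144 112 112  70  70]
 [ 66  67  75  69  65  75  62  82  83  79  78  80  80  79  80  79  71]
 [ 56  53 111 118 113  35  35  35  36  51  23  13  25  26  40  61  67]
 [ 57  53  61 111 117  98   8  11  23   9 142  56  65  42  13  21  39]
 [ 62  54  51  90 122 108  13  19  15   6 199 198  51  18  29  74  73]
 [ 57  61  57  51  60  50  29  12  10  54 102  53 184  96  98  95  91]
 [ 52  55  58  55  52  53  54  75 124 108  98 102  94  94 107 100  97]
 [ 50  59  66  74  57  53  53  53  55  93  94  95  98 105 109  99  99]]
```

Run:
```python
from h import *
a=cv2.imread('pics/v2.png')[240:325,335:435];cv2.imwrite('pics/c10.png',cv2.resize(a,None,fx=7,fy=7,interpolation=2))
```

```text
(no output)
```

View pics/c10.png

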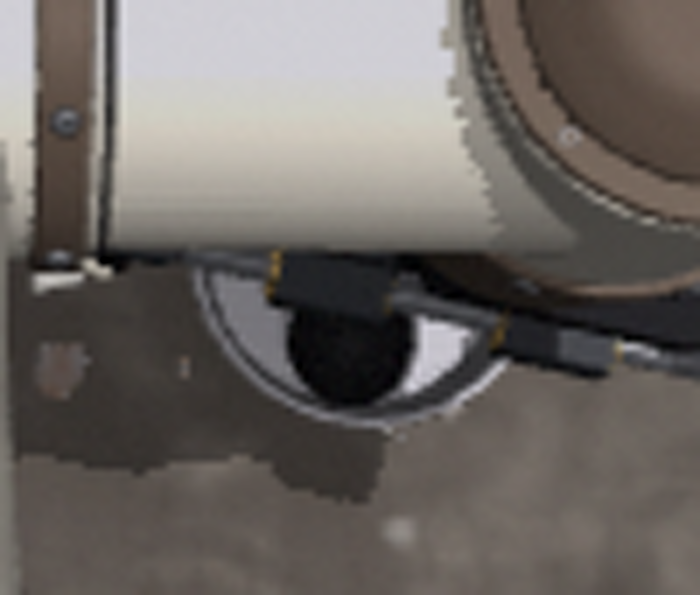

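The ball, at top-view (385,289), lies in the cup and is partly covered by the near rim. The prongs no longer hold it. Now I'll set the spoon down.

{"op": "jog_arm", "data": {"increments": [{"translation": [0,0,-0.008],"twist": 0},{"translation": [0,0,-0.012],"twist": 0},{"translation": [0.0042,-0.02,0],"twist": 0},{"translation": [0.0042,-0.03,0],"twist": 0},{"translation": [0.0042,-0.03,0],"twist": 0},{"translation": [0.0042,-0.03,0],"twist": 0},{"translation": [0.0042,-0.03,0],"twist": 0},{"translation": [0.0042,-0.03,0],"twist": 0},{"translation": [0.0042,-0.019,0],"twist": 0},{"translation": [0,0,0.01],"twist": 0},{"translation": [0,0,0.02],"twist": 0},{"translation": [0,0,0.02],"twist": 0}]}}

```text
time: 28.13
tool_pos: [400.6, -338.0, 115.6]
eef_rot: [0.107, 0.994, -0.0, 0.001]
force: [-0.4, 0.9, -1.8]
width: 20.1
gripper_force: 20.0
```

{"op": "jog_arm", "data": {"increments": [{"translation": [0,0,0.015],"twist": 0},{"translation": [0,0,0.008],"twist": 0},{"translation": [0,0,0.002],"twist": 0},{"translation": [0,0,0],"twist": 0},{"translation": [0,0,0],"twist": 0}], "force": 6}}

```text
time: 28.55
tool_pos: [401.0, -337.8, 91.2]
eef_rot: [0.106, 0.994, -0.0, 0.001]
force: [0.7, -0.1, -1.2]
width: 19.8
gripper_force: 6.0
```

Run:
```python
from h import *
st();a=optics.get_image('scene')[:,:,::-1];cv2.imwrite('pics/s11.png',a)
t=optics.get_image('top')[:,:,::-1];cv2.imwrite('pics/t11.png',t)
g=cv2.cvtColor(t,6)[240:312,350:425];print('cup dark',[(c+[350,240],s[4]) for c,s in blobs(g<35,60,2000)])
g=cv2.cvtColor(t,6)[175:290,230:330];print('tray dark',[(c+[230,175],s[4]) for c,s in blobs(g<40,60,2000)])
```

```text
t28.55 pos [ 401.  -337.8   91.2] yaw 167.9 F [ 0.7 -0.1 -1.2] q [-0.39  0.35 -0.41  0.   -0.8  -1.39] w19.8 g6.0
cup dark [(array([395.2, 253.7]), 97), (array([384.4, 288.6]), 244)]
tray dark [(array([253.9, 258.2]), 239), (array([292.9, 267.1]), 237), (array([266.5, 280.6]), 149)]
```

The ball stays at (384,289) in the cup, and two balls remain in the tray at (254,258) and (293,267).

{"op": "jog_arm", "data": {"increments": [{"translation": [0,0,0.003],"twist": 0},{"translation": [0,0,0.002],"twist": 0},{"translation": [0,0,0],"twist": 0}]}}

```text
time: 28.9
tool_pos: [399.9, -337.5, 85.2]
eef_rot: [0.106, 0.994, 0.0, -0.0]
force: [-0.1, -0.3, -1.1]
width: 20.2
gripper_force: 6.0
```

{"op": "jog_arm", "data": {"increments": [{"translation": [0,0,0.0015],"twist": 0},{"translation": [0,0,0.0015],"twist": 0},{"translation": [0,0,0],"twist": 0}]}}

```text
time: 29.15
tool_pos: [399.9, -337.5, 82.0]
eef_rot: [0.106, 0.994, 0.0, -0.0]
force: [-0.4, -0.4, -0.9]
width: 19.6
gripper_force: 6.0
```

{"op": "jog_arm", "data": {"increments": [{"translation": [0,0,0.001],"twist": 0},{"translation": [0,0,0.001],"twist": 0},{"translation": [0,0,0],"twist": 0}]}}

```text
time: 29.4
tool_pos: [400.0, -337.6, 80.1]
eef_rot: [0.106, 0.994, 0.0, -0.0]
force: [-0.7, -1.0, -0.5]
width: 20.1
gripper_force: 6.0
```

{"op": "jog_arm", "data": {"increments": [{"translation": [0,0,0.001],"twist": 0},{"translation": [0,0,0.0005],"twist": 0},{"translation": [0,0,0],"twist": 0}]}}

```text
time: 29.65
tool_pos: [400.1, -337.6, 78.7]
eef_rot: [0.106, 0.994, 0.0, -0.0]
force: [0.2, -0.0, -1.9]
width: 19.8
gripper_force: 6.0
```

{"op": "jog_arm", "data": {"increments": [{"translation": [0,0,0.001],"twist": 0},{"translation": [0,0,0.0005],"twist": 0},{"translation": [0,0,0],"twist": 0}]}}

```text
time: 29.9
tool_pos: [400.1, -337.6, 77.2]
eef_rot: [0.106, 0.994, 0.0, -0.0]
force: [0.0, -0.3, -0.8]
width: 19.6
gripper_force: 6.0
```

{"op": "jog_arm", "data": {"increments": [{"translation": [0,0,0.001],"twist": 0},{"translation": [0,0,0.0005],"twist": 0},{"translation": [0,0,0],"twist": 0}]}}

```text
time: 30.15
tool_pos: [400.1, -337.6, 75.7]
eef_rot: [0.106, 0.994, 0.0, -0.0]
force: [0.2, 0.0, -1.3]
width: 19.6
gripper_force: 6.0
```

{"op": "jog_arm", "data": {"increments": [{"translation": [0,0,0.001],"twist": 0},{"translation": [0,0,0.0005],"twist": 0},{"translation": [0,0,0],"twist": 0}]}}

```text
time: 30.4
tool_pos: [400.3, -337.8, 74.7]
eef_rot: [0.106, 0.994, -0.0, 0.0]
force: [-0.4, 0.6, 0.7]
width: 20.2
gripper_force: 6.0
```

Run:
```python
from h import *
st();t=optics.get_image('top');cv2.imwrite('pics/t12.png',t[:,:,::-1])
s,M=st();p=s['tool_pos']
print('proj heel/tips for th .3,.43 :',[proj('top',np.r_[p[:2]+g[0]*X,p[2]+19+g[1]]).round(1) for th in(.3,.43) for g in(rot(th,27,-80),rot(th,-55,-80))])
```

```text
t30.40 pos [ 400.3 -337.8   74.7] yaw 167.8 F [-0.4  0.6  0.7] q [-0.39  0.38 -0.43  0.   -0.76 -1.39] w20.2 g6.0
t30.45 pos [ 400.3 -337.8   74.7] yaw 167.8 F [0.1 0.2 2.1] q [-0.39  0.38 -0.43  0.   -0.76 -1.39] w19.8 g6.0
proj heel/tips for th .3,.43 : [array([473.4, 288.9]), array([464.1, 324.8]), array([475.1, 284.8]), array([464.6, 319.3])]
```

{"op": "jog_arm", "data": {"increments": [{"translation": [-0.002,0,0],"twist": 0},{"translation": [-0.0025,0,0.0007],"twist": 0},{"translation": [-0.0025,0,0.0011],"twist": 0},{"translation": [-0.0025,0,0.0012],"twist": 0},{"translation": [-0.0025,0,0.0013],"twist": 0},{"translation": [-0.0025,0,0.0014],"twist": 0},{"translation": [0,0,0],"twist": 0}], "force": 3}}

```text
time: 31.03
tool_pos: [415.7, -341.1, 68.8]
eef_rot: [0.106, 0.994, -0.0, 0.001]
force: [0.9, 0.1, 2.4]
width: 20.4
gripper_force: 3.0
```

{"op": "jog_arm", "data": {"increments": [{"translation": [-0.0025,0,0.0013],"twist": 0},{"translation": [-0.0025,0,0.0013],"twist": 0},{"translation": [-0.002,0,0.0012],"twist": 0},{"translation": [0,0,0],"twist": 0}]}}

```text
time: 31.37
tool_pos: [421.8, -342.4, 64.7]
eef_rot: [0.106, 0.994, -0.0, 0.0]
force: [3.0, 0.0, 2.1]
width: 20.2
gripper_force: 3.0
```

{"op": "jog_arm", "data": {"increments": [{"translation": [-0.001,0,0.001],"twist": 0},{"translation": [0,0,0.001],"twist": 0},{"translation": [0,0,0],"twist": 0}]}}

```text
time: 31.62
tool_pos: [422.5, -342.5, 62.8]
eef_rot: [0.106, 0.994, -0.0, 0.0]
force: [2.0, -0.4, 1.8]
width: 20.3
gripper_force: 3.0
```

{"op": "jog_arm", "data": {"increments": [{"translation": [0,0,0.001],"twist": 0},{"translation": [0,0,0.001],"twist": 0},{"translation": [0,0,0],"twist": 0}], "force": 6}}

```text
time: 31.87
tool_pos: [423.3, -342.9, 61.7]
eef_rot: [0.106, 0.994, -0.001, 0.001]
force: [2.9, 1.2, 5.6]
width: 19.7
gripper_force: 6.0
```

{"op": "jog_arm", "data": {"increments": [{"translation": [0,0,0.001],"twist": 0},{"translation": [0,0,0],"twist": 0}]}}

```text
time: 32.03
tool_pos: [423.7, -342.9, 60.9]
eef_rot: [0.106, 0.994, -0.001, 0.002]
force: [3.0, -0.2, 6.2]
width: 19.8
gripper_force: 6.0
```

{"op": "jog_arm", "data": {"increments": [{"translation": [-0.001,0,0],"twist": 0},{"translation": [-0.001,0,0],"twist": 0},{"translation": [-0.001,0,0],"twist": 0},{"translation": [0,0,0],"twist": 0}], "force": 3}}

```text
time: 32.37
tool_pos: [424.9, -343.0, 59.6]
eef_rot: [0.106, 0.994, 0.0, -0.0]
force: [1.9, -0.0, 3.1]
width: 19.9
gripper_force: 3.0
```

Run:
```python
from h import *
s,M=st();p=s['tool_pos']
t=optics.get_image('top');g=cv2.cvtColor(t,cv2.COLOR_RGB2GRAY);cv2.imwrite('pics/t13.png',g)
for v in(-20,20): print('flat tip',proj('top',np.r_[p[:2]-55*X+v*Y,3]).round(1))
print('rows 296..330, cols 445..485');print('\n'.join(f'{y} '+' '.join('%3d'%k for k in g[y,444:488:2]) for y in range(296,332,2)))
```

```text
t32.37 pos [ 424.9 -343.    59.6] yaw 167.8 F [ 1.9 -0.   3.1] q [-0.38  0.43 -0.39  0.   -0.75 -1.4 ] w19.9 g3.0
flat tip [473.2 327.3]
flat tip [455.2 323.2]
rows 296..330, cols 445..485
296 167 167 167 169 169 169 167 165 163 159 154  80   9  34  31  32  31  27  27  14  37  67
298 167 167 167 168 169 169 167 166 162 158 154 101  17  29  29  32  30  28  25  15  29  89
300 167 167 167 169 169 169 167 165 163 158 154 133  30  30  24  29  28  27  25  18  28  44
302 166 168 167 168 168 168 168 165 163 158 155 132  31  32  31  32  33  30  25  29  28  20
304 166 167 167 167 168 168 168 165 163 158 155 132  22  15  22  31  29  31  31  32  26   9
306 166 167 168 167 168 169 167 166 163 160 154 133  29  33  33  33  26  18  17  27  25   3
308 167 167 169 167 168 169 168 166 165 161 155 136  32  32  30  32  31  32  31  39  54  50
310 168 168 168 169 168 167 167 167 166 162 154 138  33  32  31  32  30  30  31  66  62  59
312 168 167 168 169 169 168 167 166 165 162 156 142  26  15  18  26  30  32  30  53  53  58
314 167 169 168 168 168 166 166 165 165 162 158 147  69  68  64  76  79  28  45  71  70  69
316 168 168 169 168 171 168 168 165 164 162 159 146  69  66  62 104  79  67  68  69  69  68
318 167 169 169 169 170 169 168 165 165 163 159 150  80  66  63  89  92  64  64  67  67  67
320 168 168 168 169 171 170 169 168 164 162 158 151  95  66  63  59  60  61  64  66  66  67
322 169 168 168 169 171 171 169 168 165 162 159 154 112  67  62  60  60  60  63  65  67  76
324 168 169 169 170 171 171 169 169 166 163 160 152 123  66  63  61  59  58  61  63  64  75
326 169 169 169 169 171 170 169 168 166 163 159 153 133  94  63  62  62  63  64  67  66  73
328 169 169 169 168 170 170 170 169 167 164 160 155 135 104  65  64  67  67  68  66  67 107
330 169 168 169 169 170 170 168 168 167 164 160 154 139 107 105 106 107 109 106 106  76 108
```

{"op": "jog_arm", "data": {"increments": [{"translation": [0,0,0],"twist": 0},{"translation": [0,0,0],"twist": 0},{"translation": [0,0,0],"twist": 0},{"translation": [0,0,0],"twist": 0}], "jaw": 0.4}}

```text
time: 32.75
tool_pos: [424.2, -342.7, 59.2]
eef_rot: [0.106, 0.994, 0.0, -0.001]
force: [-0.4, 0.8, 0.4]
width: 25.9
gripper_force: 0.0
```

Run:
```python
from h import *
st()
t=optics.get_image('top');g=cv2.cvtColor(t,cv2.COLOR_RGB2GRAY);cv2.imwrite('pics/t14.png',t[:,:,::-1])
print('\n'.join(f'{y} '+' '.join('%3d'%k for k in g[y,464:492:2]) for y in range(308,334,2)))
```

```text
t32.75 pos [ 424.2 -342.7   59.2] yaw 167.8 F [-0.4  0.8  0.4] q [-0.38  0.43 -0.39 -0.   -0.75 -1.4 ] w25.9 g0.0
308 154 136  33  31  31  32  31  31  33  57  51  25   8   9
310 154 136  31  33  31  32  33  34  52  64  55  53  60  91
312 156 139  25  16  26  30  34  31  49  53  58  60  74  70
314 157 144  68  68  63  68  34  43  71  71  69  66  85  61
316 158 147  71  67  62 101  80  67  68  70  69  69  79 111
318 157 151  80  66  63  82 118  64  63  67  69  68 107 111
320 158 151  87  68  64  60  60  63  64  67  67  69 109 110
322 157 153  96  67  63  61  58  60  62  65  65  76 109 106
324 159 151 112  65  63  60  58  58  60  64  62  77 107 103
326 158 154 135  94  64  63  63  63  65  66  67 103 103 100
328 159 154 134 103  66  64  63  66  67  66  66 106 105 102
330 158 154 137 106 107 106 108 108  99  68  78 108 106 102
332 159 155 138 101 105 109 112 109 108 107 108 103 105 101
```

{"op": "jog_arm", "data": {"increments": [{"translation": [0,0,0],"twist": 0},{"translation": [0,0,0],"twist": 0},{"translation": [0,0,0],"twist": 0},{"translation": [0,0,0],"twist": 0},{"translation": [0,0,-0.005],"twist": 0},{"translation": [0,0,-0.015],"twist": 0},{"translation": [0,0,-0.03],"twist": 0},{"translation": [0,0,-0.03],"twist": 0},{"translation": [0,0,-0.03],"twist": 0},{"translation": [0,0,-0.03],"twist": 0}], "jaw": -0.3}}

```text
time: 33.63
tool_pos: [424.8, -342.9, 201.8]
eef_rot: [0.106, 0.994, -0.0, 0.0]
force: [1.0, 0.9, 0.1]
width: 56.5
gripper_force: 0.0
```

{"op": "jog_arm", "data": {"increments": [{"translation": [0.005,-0.03,-0.01],"twist": 0},{"translation": [0.005,-0.04,0],"twist": 0},{"translation": [0.005,-0.04,0],"twist": 0},{"translation": [0.005,-0.04,0],"twist": 0},{"translation": [0.005,-0.04,0],"twist": 0},{"translation": [0,-0.03,0],"twist": 0},{"translation": [0,0,0],"twist": 0}]}}

```text
time: 34.22
tool_pos: [352.1, -557.3, 209.1]
eef_rot: [0.109, 0.994, -0.001, -0.0]
force: [-0.4, 0.5, 1.4]
width: 56.7
gripper_force: 0.0
```

Run:
```python
from h import *
st()
t=optics.get_image('top');g=cv2.cvtColor(t,cv2.COLOR_RGB2GRAY);cv2.imwrite('pics/t15.png',t[:,:,::-1])
s=optics.get_image('scene');cv2.imwrite('pics/s15.png',s[:,:,::-1])
print('\n'.join(f'{y} '+' '.join('%3d'%k for k in g[y,446:510:2]) for y in range(272,330,2)))
c=g[240:312,350:425];print('cup dark',[(c_+[350,240],q[4]) for c_,q in blobs(c<35,60,2000)])
c=g[175:290,230:330];print('tray dark',[(c_+[230,175],q[4]) for c_,q in blobs(c<40,60,2000)])
p=[proj('top',(434,-345,131)),proj('top',(434,-345,3)),proj('top',(460,-350,3))];print(p)
```

```text
t34.22 pos [ 352.1 -557.3  209.1] yaw 167.5 F [-0.4  0.5  1.4] q [-0.76  0.45  0.08  0.   -1.2  -1.03] w56.7 g0.0
272  97  93  95  89  91  89 103 112 113 107 106 109 110 112 114 107 104 112 113 114 116 113 115 110 105  99  98  97  97  81 112 113
274  94  95  94  90  91  92 101 107 117 111 106 107 106 106 113 109 105 107 113 119 118 112 112 106 103 101  97  95  98  81 107 106
276  92  94  89  90  91  89  95 106 109 105 108 106 107 102 108 107 105 109 113 119 119 108 107 105 103  97  98  99  97 100 108 108
278  91  96  89  88  87  92  97 100 105 122  94 102 102 100 106 102 104 109 115 120 117 106 104 104 104  97  99 101 100  99 108 113
280  55  66  88  87  85  93  95  95 136 150 162 194 179 159 102 101 102 104 106 118 115 106 105 104 101  96  97 100  99  99 117 117
282  54  55  66  88  95  95  96  96 163 105 104  99  92 118 162 190 207 170 120 108  87  86 107 104 101 101  96  96  94 100 114 114
284  52  53  56  72  98  95  93  95 172 104 103 105 100  94  96  95  52  48  40  43  66  87  81  71  94 100  97  97  99 104 114 117
286  51  55  61  63  74 100  97 104 195 105 106 104  97  95  9
[... 2394 characters left out ...]
 71  73  74  72  74  69  68  68  68  73  76  73 116
324  72  65  63  59  58  58  55  59  66  70  72  72  71  68  63  62  63  64  68  68  72  71  70  70  69 103  72  74  74  74  74 113
326  73  68  66  64  56  57  56  57  64  68  68  68  68  68  67  68  68  70  71  72  71  70  68  69  70  71  74  75  76  74  68 110
328  71  71  68  64  59  59  57  61  66  69  69  70  71  71  68  70  70  72  72  72  72  71  72  69  72  72  73  71  69  72  71 110
cup dark [(array([384.2, 288.6]), 231)]
tray dark [(array([253.9, 258.2]), 236), (array([292.9, 267.2]), 234), (array([266.5, 280.5]), 144)]
[array([488.67885805, 291.91754368]), array([469.19560306, 296.40214111]), array([470.94123795, 284.64269201])]
```

Run:
```python
from h import *
S=[ray('top',p,3) for p in[(463,280.5),(480,283),(457.5,314.5),(475,318)]]
h=(S[0]+S[1])/2;t=(S[2]+S[3])/2;L=np.linalg.norm(t-h);print(L,'origin',h+26*(t-h)/L,'cap if upright',ray('top',(489.5,287.3),131))
a=cv2.imread('pics/t15.png');b=cv2.imread('pics/top1.png')
d=cv2.absdiff(a,b).max(2); print([(n,int((d[y-12:y+12,x-12:x+12]>40).sum())) for n,x,y in(('pliers',325,335),('battery',263,326),('spool',187,186),('tape',415,171),('green',362,219),('white',357,180),('cup',365,275))])
```

```text
77.24116006445033 origin [ 440.92132356 -346.51424427    3.        ] cap if upright [ 442.99946343 -347.05933955  131.        ]
[('pliers', 66), ('battery', 29), ('spool', 0), ('tape', 7), ('green', 0), ('white', 0), ('cup', 231)]
```

```bash
python3 -c "
from cell import r
print(r.job_done())"
```

```text
the job is handed in; nothing more can be done
None
```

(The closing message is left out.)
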